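# Load the sieve shaker and lower its hold-down plate

## Task

Load the sieve shaker: stand the small covered sieve upright in the ring on the shaker's deck and let go of it, then take the hold-down plate by its handle and lower it, kept level, over both guide rods until it rests flat on the sieve's lid. Lower it gently all the way rather than letting it drop, and leave the other things on the bench where they are.

Things in the scene. Friction and masses are not known exactly. Their poses are not given: they have to be found in the camera images.
- seat (a point): Centre of the floor inside the seat ring on the deck of the sieve shaker. The shaker is a white box, 210 mm (its x) by 250 mm (its y), with a 75 mm high steel deck; it is fixed to the bench. The seat ring is a low steel wall on the deck, 68 mm inner and 76 mm outer diameter, 7 mm high; the sieve stands on the deck inside it. Axes are the shaker's: z up, y along the line through the two guide rods, x across it. The point is 75 mm above the bench.
- rod_a (a point): Tip of the guide rod at the shaker's +y side, 80 mm from the ring's centre. Upright steel rod, 12 mm diameter, 100 mm tall above the deck (tip 175 mm above the bench); its top 12 mm taper to 4 mm diameter.
- rod_b (a point): Tip of the identical guide rod at the shaker's -y side, 80 mm from the ring's centre; the rods are 160 mm apart.
- sieve_center (a point): Centre, half-way up, of the small covered steel sieve: a closed plain cylinder 60 mm in diameter and 60 mm high (pan, sieve and flat lid in one unit, with slight ribs), about 0.25 kg, standing upright on the bench. z is its axis, up. The point is 30 mm above its foot. Standing in the ring its lid is 135 mm above the bench. It starts to one side of the shaker, the plate to the other.
- plate_center (a point): Centre of the underside of the hold-down plate (aluminium, about 0.45 kg, 198 mm long along its y, 56 mm wide along its x, z up), lying flat on the bench, handle up. Its middle is 8 mm thick; the two end blocks are 18 mm thick, underside flush, each with a vertical through hole of 14.5 mm diameter at y = +80 and -80 mm, x = 0. The plate is symmetrical: either hole may go on either rod.
- plate_handle (a point): Centre of the plate's black bar handle, 45 mm above its underside, over the plate's middle. The bar is 16 mm wide (x), 64 mm long (y), 18 mm high, on two posts at y = +26 and -26 mm; under the bar between the posts is 28 mm of free height. Axes as the plate's.
- big_sieve: Bystander, to be left alone: open round steel test sieve, 206 mm diameter, 50 mm high. Origin at the centre of its underside.
- pan: Bystander, to be left alone: small open steel pan, 64 mm diameter, 22 mm high (lower than the covered sieve, and open). Origin at the centre of its underside.
- dish: Bystander, to be left alone: covered glass petri dish, 86 mm diameter, 18 mm high. Origin at the centre of its underside.
- spatula: Bystander, to be left alone: steel spatula lying flat, 170 mm long along its x. Origin near its middle.
- wash_bottle: Bystander, to be left alone: white plastic bottle, 60 mm diameter, 150 mm tall. Origin at the centre of its underside.
- flask: Bystander, to be left alone: conical glass flask, 94 mm foot diameter, 150 mm tall. Origin at the centre of its underside.
- beaker: Bystander, to be left alone: glass beaker, 90 mm diameter, 110 mm tall. Origin at the centre of its underside.
- brush: Bystander, to be left alone: sieve brush lying flat, 170 mm long along its x. Origin near its middle.
There are look-alikes about, which are no part of the job. Of the things that look like the part that bears sieve_center, the largest one is meant.

How it is judged (in metres and radians):
On the way, in this order (a step that is already met when the one before it is completed fails the run):
1. the sieve stands upright in the ring, released (horizontal distance between sieve_center and seat below 0.006 m and z of sieve_center in the frame of seat between 0.026 and 0.034 m and angle between sieve_center's own z axis and vertical below 0.06 rad and contact force between the fingers and sieve below 0.3 N), for 0.2 s.
2. the plate is on both guide rods, level, with the sieve still in the ring (horizontal distance between each of sieve_center, plate_center and seat below 0.006 m and z of sieve_center in the frame of seat between 0.026 and 0.034 m and angle between sieve_center's own z axis and vertical below 0.06 rad and angle between the y axis of plate_center and the y axis of seat, either way round below 0.05 rad and angle between plate_center's own z axis and vertical below 0.1 rad and z of plate_center in the frame of seat between 0.055 and 0.09 m).
3. the plate rests on the sieve's lid (z of plate_center in the frame of seat between 0.055 and 0.063 m and horizontal distance between plate_center and seat below 0.006 m and angle between the y axis of plate_center and the y axis of seat, either way round below 0.05 rad and angle between plate_center's own z axis and vertical below 0.1 rad), for 0.2 s.
At the end, for the whole second after the job is handed in: Sieve upright (3.4 deg) on the deck in the ring (within 6 mm); plate on both rods (centre within 6 mm, holes in line with the rods within 2.9 deg), level (2.3 deg), resting on the sieve's lid (underside 57 to 63 mm above the deck); both at rest (horizontal distance between each of sieve_center, plate_center and seat below 0.006 m and z of sieve_center in the frame of seat between 0.026 and 0.034 m and angle between sieve_center's own z axis and vertical below 0.06 rad and angle between the y axis of plate_center and the y axis of seat, either way round below 0.05 rad and angle between plate_center's own z axis and vertical below 0.04 rad and z of plate_center in the frame of seat between 0.057 and 0.063 m and linear speed of each of plate, sieve below 0.02 m/s); the robot touches nothing.
It fails at once if the plate is dropped or rammed down the rods (faster than 0.3 m/s while its underside is below the rod tips) (horizontal distance between plate_center and seat below 0.03 m and z of plate_center in the frame of seat below 0.095 m and linear speed of plate above 0.3 m/s).
It fails at once if the plate is tipped more than 14 degrees while on the rods (horizontal distance between plate_center and seat below 0.03 m and z of plate_center in the frame of seat below 0.095 m and angle between plate_center's own z axis and vertical above 0.25 rad).
It fails at once if another thing on the bench is shifted or upset (more than 30 mm) (distance of any of big_sieve, pan, dish, spatula, wash_bottle, flask, beaker, brush from where it was at the start of the episode above 0.03 m or angle between any of flask, wash_bottle, beaker's own z axis and vertical above 0.5 rad).
It also fails if it takes over 67 s, if anything falls off the work surface, if the arm or the gripper's body presses on something with over 40 N, if the wrist force passes 120 N, or if a joint passes its speed limit or range.

## Robot

A 6-joint arm with a two-finger parallel gripper is mounted at the origin on the work surface. World frame = base frame: x ahead of the robot, y to its left, z up, the work surface at z = 0. Lengths are in mm, angles in rad, forces in N, time in s.
With the tool pointing down it reaches from about 325 to 850 mm from the base axis. Payload 15.5 kg.
Tool frame: the origin (TCP) lies on the centre line of the jaws, within the pads' length; the fingertips stand env.finger_overhang ahead of it and the grasp point (between the pads) lies 2 mm behind it (env.finger_overhang is the distance from the TCP to the fingertips, in mm); z points along the fingers, y is the direction in which the jaws open and shut (so a half turn about z gives the same grasp; the last joint's range is limited). The gripper opens to 91 mm and grips with 3 to 60 N. Pads are 32 mm wide; open, the fingers measure 118 mm over their backs; the gripper's body (76 mm by 178 mm) begins 60 mm behind the grasp point.
Start: joints at [1.111, 0.494, 1.345, -0, 1.302, -0.096], TCP at [222.388, 584.097, 199.515] pointing down, gripper open.
Joint ranges: [-2.91, 2.91], [-0.82, 2.16], [0.22, 2.67], [-1.22, 4.37], [0.12, 2.79], [-3.08, 3.08]. Speed limits (rad/s): [1.89, 1.89, 2.57, 3.01, 3.01, 3.01].

## Interface

Orientations are given as a unit quaternion [w, x, y, z].
In Python, from station import env gives the robot as it stands.
- The arm moves only by the tool jog_arm, never from a script. Its argument "deltas" is one flat list of numbers, 6 for each row, row after row: the shift along the world's x, y, z as a fraction of full scale, then the turn, a rotation vector about the world's x, y, z as a fraction of full scale. In form: [dx, dy, dz, rx, ry, rz, dx, dy, dz, rx, ry, rz, ...]. A call has 1 to 12 rows; each row shifts and turns the pose as measured when the row begins; what a row does not reach is not made up. Full scale, the value 1, is 0.12 m for a shift and 360 degrees for a turn. A row lasts 1/12 s, in which the tool goes at most 41.7 mm and 7.16 degrees, less where a joint would pass 70% of its speed; a pose out of reach is approached as far as the arm can. A call with a number of a shift or a turn outside -1 to 1 is refused whole. A call with a gripper value outside its range is refused whole. "gripper" is the opening, from -1 (shut) to 1 (fully open), so that 0 is half open, set as the call begins (left out, the last holds). The fingers move at their own pace and stop on an object; the grip force is fixed at half the most. Time passes only in rows, so rows that do not move let the fingers close. It gives the time, the measured TCP pose, the force and the opening at its end, in the units of the state.
- env.observe(): the state, without advancing time (a new reading comes with each control period).
- env.capture(name): name is "scene" or "top" or "wrist"; returns the picture (384x512x3 uint8, red, green, blue); there is no depth.
- env.get_calibration(name): a dict with "camera_matrix" (3x3 intrinsics, pixels), "R" (3x3) and "t" (3): a world point X has camera coordinates R X + t. Camera axes: x right, y down, z forward; pixel columns grow to the right and rows downward; lengths in mm; the calibration is good to about 2 mm. A picture is of the moment at which its call begins: read the wrist's pose just before it. get_calibration takes no time and is no camera call; for the wrist camera it gives the pose at the moment of the call.
- env.hand_in(): hands the job in, once; it reports no verdict.
The state is a dict: "t": time; "joints": joint angles; "joint_vel": joint speeds; "joint_torque": joint torques, N m; "position": TCP position; "ee_rot": TCP orientation; "contact_force": force on the tool from outside, world axes, zero at the start; "ft_torque": the same for the moment, N m; "finger_gap": finger opening in mm.
Only numpy, scipy, OpenCV 4.12 (cv2) and the standard library are available. Lean on these libraries where they do the work, as an engineer would, in place of code of your own. Each camera call takes 0.05 s, during which the arm holds its last target.

## Working session

There is one attempt and no reset: what is moved stays moved. The work goes in short steps, Python scripts to look and compute and a tool call to move; the robot and the scene stay as the last step left them, time stands still between calls to the robot, and variables do not carry over. Pictures are saved under pics/ and viewed, and the job is handed in when it is done.

Besides the shell and the picture viewer there is one more tool, called after ">>>" as name(argument=value, ...), one argument or row to a line, values as JSON. jog_arm: Moves the arm, as the interface text tells. Shift numbers are shares of 0.12 m and turn numbers shares of 360 degrees, none past 1 either way. Its arguments: {"type":"object","properties":{"deltas":{"type":"array","items":{"type":"number"}},"gripper":{"type":"number"}},"required":["deltas"]}

```bash
ls; mkdir -p pics
python3 - <<'E'
from station import env
import cv2
print(env.observe()); print(env.finger_overhang)
for n in ("scene","top","wrist"):
    c=env.get_calibration(n); print(n,c)
    cv2.imwrite(f"pics/{n}0.png",env.capture(n)[:,:,::-1])
E
```

```text
pics
{'t': 0.0, 'joints': array([ 1.11148755e+00,  4.94183201e-01,  1.34613389e+00,  1.96251595e-05,
        1.30252398e+00, -9.55045558e-02]), 'joint_vel': array([ 2.47901239e-05,  4.87281237e-04, -1.49177232e-03,  7.93941991e-04,
        1.05517242e-03,  7.13461365e-04]), 'joint_torque': array([-2.99546758e-03, -8.78827715e+01, -3.81844282e+01,  7.03432923e-02,
        5.33571281e-02, -7.30488523e-05]), 'position': array([222.20637372, 583.72873883, 198.93734436]), 'ee_rot': array([-1.80045517e-04,  1.80903157e-01,  9.83500716e-01, -5.97753560e-04]), 'contact_force': array([ 0.59865586, -0.15311247,  0.19084189]), 'ft_torque': array([-0.01948051,  0.01792336,  0.02927697]), 'finger_gap': 90.9353999590179}
17.0
scene {'camera_matrix': array([[349.95847077,   0.        , 255.95209761],
       [  0.        , 349.95847077, 190.53229153],
       [  0.        ,   0.        ,   1.        ]]), 'R': array([[ 0.73553949,  0.67727867, -0.0165911 ],
       [ 0.42775694, -0.48326542, -0.76385766],
       [-0.5253624 ,  0.55475052, -0.64517146]]), 't': array([-430.03080666, -116.01007935, 1624.6
[... 158 characters left out ...]
 0.        ,   1.        ]]), 'R': array([[-4.07973506e-04, -9.99973934e-01,  7.20872668e-03],
       [-9.86013454e-01, -7.99187421e-04, -1.66663824e-01],
       [ 1.66665241e-01, -7.17589592e-03, -9.85987426e-01]]), 't': array([  31.67163858,  556.16832295, 1478.46172991])}
wrist {'camera_matrix': array([[299.28869852,   0.        , 257.09112849],
       [  0.        , 299.28869852, 189.74093412],
       [  0.        ,   0.        ,   1.        ]]), 'R': array([[ 3.56061950e-01,  9.34462288e-01, -3.47270965e-04],
       [ 9.07497885e-01, -3.45698917e-01,  2.38620721e-01],
       [ 2.22862014e-01, -8.52789070e-02, -9.71112780e-01]]), 't': array([-625.5543104 ,  -26.49624605,  390.07382371])}
```

View pics/scene0.png

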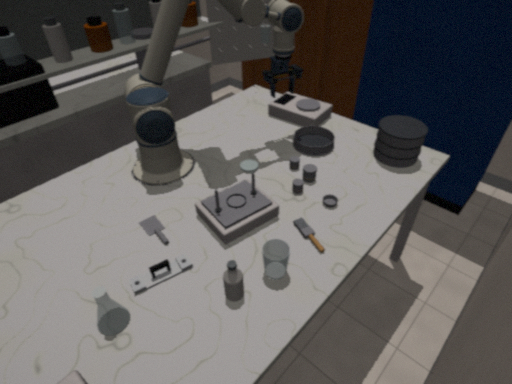

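View pics/top0.png

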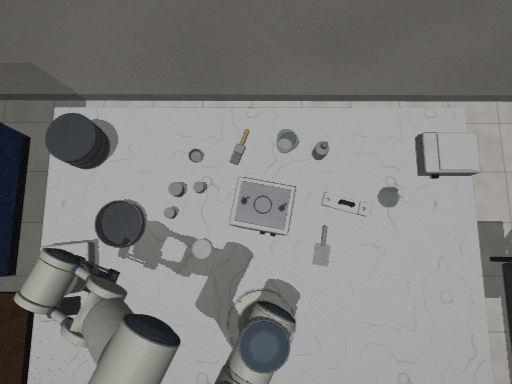

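View pics/wrist0.png

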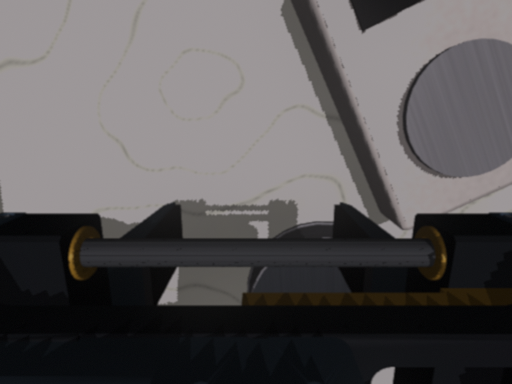

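The top picture shows the shaker at (263,205), the plate at (347,203), and three small cylinders at (177,189), (200,187) and (170,212). I'll enlarge these areas.

```bash
cat > h.py <<'E'
import numpy as np, cv2
from station import env
def px(c,X):
    p=c["R"]@np.asarray(X,float)+c["t"]; q=c["camera_matrix"]@p; return q[:2]/q[2]
def ray(c,uv,z):
    d=c["R"].T@np.linalg.solve(c["camera_matrix"],[uv[0],uv[1],1.]); o=-c["R"].T@c["t"]
    return o+d*(z-o[2])/d[2]
def crop(img,x0,y0,w,h,s,name):
    cv2.imwrite(name,cv2.resize(img[y0:y0+h,x0:x0+w],None,fx=s,fy=s,interpolation=cv2.INTER_CUBIC)[:,:,::-1])
E
python3 - <<'E'
from h import *
a=cv2.imread("pics/top0.png")[:,:,::-1]; s=cv2.imread("pics/scene0.png")[:,:,::-1]
crop(a,150,140,80,90,6,"pics/ts.png")
crop(a,225,165,150,80,5,"pics/tp.png")
crop(s,270,140,80,75,7,"pics/ss.png")
c=env.get_calibration("top")
for n,uv,z in [("s1",(177,186),50),("s2",(200,185),40),("s3",(170,211),40),("seat",(263,205),75),("ra",(244,200),175),("rb",(282,207),175),("plate",(347,203),45),("pan",(196,156),10)]: print(n,ray(c,uv,z).round(0))
E
```

```text
s1 [575. 357.  50.]
s2 [581. 260.  40.]
s3 [468. 385.  40.]
seat [490. -11.  75.]
ra [497.  67. 175.]
rb [469. -81. 175.]
plate [ 502. -372.   45.]
pan [718. 285.  10.]
```

View pics/ts.png

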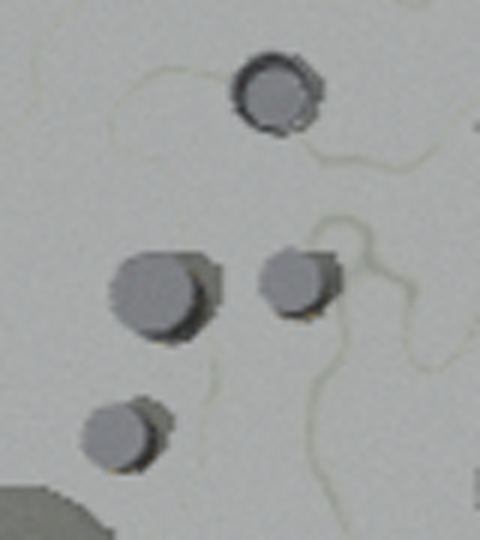

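View pics/tp.png

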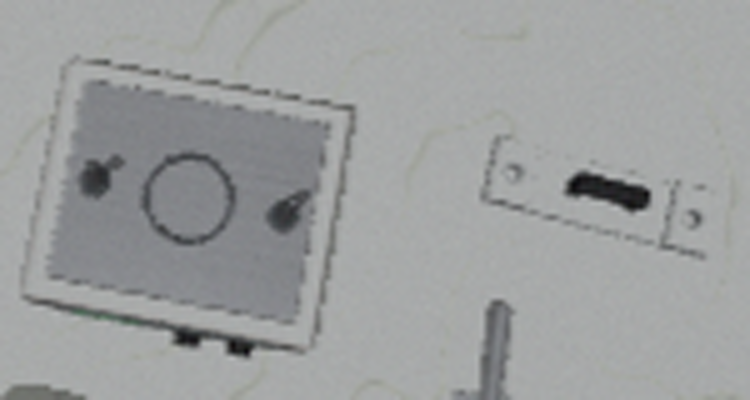

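View pics/ss.png

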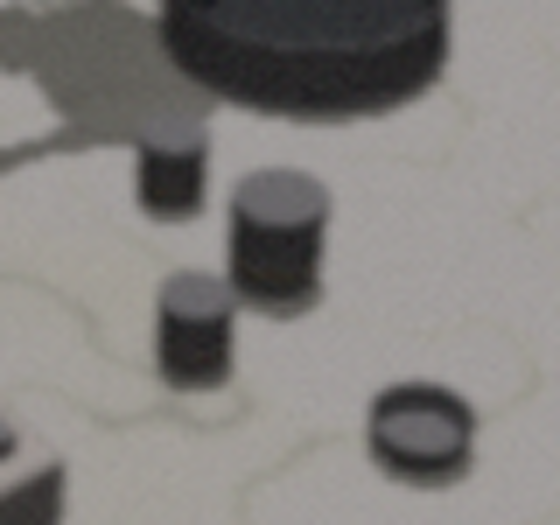

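Run:
```python
from h import *
c=env.get_calibration("top")
P=lambda cx,cy,x0,y0,s:(x0+cx/s-.5,y0+cy/s-.5)
s=ray(c,P(155,292,150,140,6),60);print("sieve",s)
ha=ray(c,P(514,173,225,165,5),18);hb=ray(c,P(694,219,225,165,5),18);print("holes",ha,hb,np.linalg.norm(ha-hb),(ha+hb)/2, np.degrees(np.arctan2(*(ha-hb)[1::-1])))
print("seat",ray(c,P(189,198,225,165,5),82))
w=env.get_calibration("wrist");o=-w["R"].T@w["t"];p=env.observe()["position"]
d=o-p;ty=np.array([.356,.935,0]);tx=np.array([-.935,.356,0]);print("cam",o,"rel tool",d@tx,d@ty,d[2])
print(ray(w,(257,120),0)-p)
```

```text
sieve [563.51812241 361.73149576  60.        ]
holes [ 522.94267672 -294.17756087   18.        ] [ 482.57439706 -449.76095232   18.        ] 160.73515389455338 [ 502.75853689 -371.96925659   18.        ] 75.45455676247886
seat [492.46966312  -7.71350798  82.        ]
cam [159.86101933 608.6871765  384.98810507] rel tool 67.17389850684908 1.0107447012491926 185.8974126516202
[ -58.12700179   23.01556397 -199.09069242]
```

>>> jog_arm(
  deltas=[0.1,-0.1,0.1,0,0,-0.018,0.24,-0.16,0.1,0,0,-0.0185,0.24,-0.16,0.05,0,0,-0.0185,0.24,-0.16,0,0,0,-0.0185,0.24,-0.16,0,0,0,-0.0185,0.24,-0.16,0,0,0,-0.0185,0.24,-0.16,0,0,0,-0.0185,0.24,-0.16,0,0,0,-0.0185,0.2,-0.16,0,0,0,-0.0185,0.1,-0.1,0,0,0,-0.0185,0,0,0,0,0,-0.0185,0,0,0,0,0,0],
  gripper=1,
)

```text
t: 1.15
position: [480.7, 394.7, 227.5]
ee_rot: [-0.002, 0.751, 0.66, -0.001]
contact_force: [-0.2, 0.2, 0.1]
finger_gap: 91.3
```

>>> jog_arm(
  deltas=[0.2,-0.25,0,0,0,-0.002,0.2,-0.25,0,0,0,-0.002,0.15,-0.2,0,0,0,-0.002,0.1,-0.12,0,0,0,-0.002,0,0,0,0,0,0,0,0,0,0,0,0],
)

```text
t: 1.65
position: [559.1, 294.1, 226.3]
ee_rot: [-0.002, 0.759, 0.651, -0.002]
contact_force: [-1.2, -0.3, 0.2]
finger_gap: 91.2
```

Run:
```python
from h import *
print(env.observe()["position"])
w=env.get_calibration("wrist"); a=env.capture("wrist"); cv2.imwrite("pics/w1.png",a[:,:,::-1])
np.savez("w1.npz",**w)
print(px(w,[563.5,361.7,60]))
```

```text
[559.10926844 294.09081458 226.28447222]
[252.98159753 116.56556923]
```

View pics/w1.png

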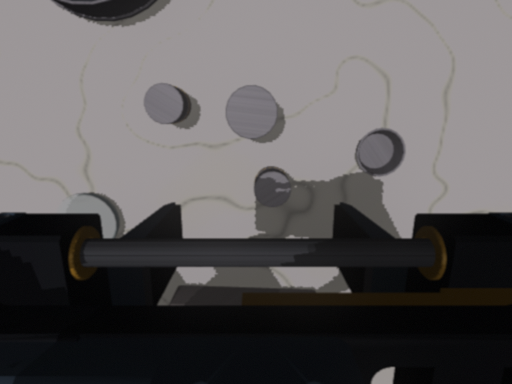

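The lid of the largest sieve is centred near (251,112), about 52 px wide. The smaller look-alikes are at (165,104) and (272,187), and the open pan is at (380,152).

Run:
```python
from h import *
w=np.load("w1.npz"); a=cv2.imread("pics/w1.png")
crop(a[:,:,::-1],205,65,100,95,6,"pics/w1c.png")
for v in((251,112),(251,85.5),(251,138.5),(225,112),(278,112)): print(ray(w,v,60).round(1))
X=np.array([[563,361,60]])
```

```text
[562. 367.  60.]
[566.5 395.3  60. ]
[557.4 337.6  60. ]
[532.7 371.5  60. ]
[592.4 362.4  60. ]
```

View pics/w1c.png

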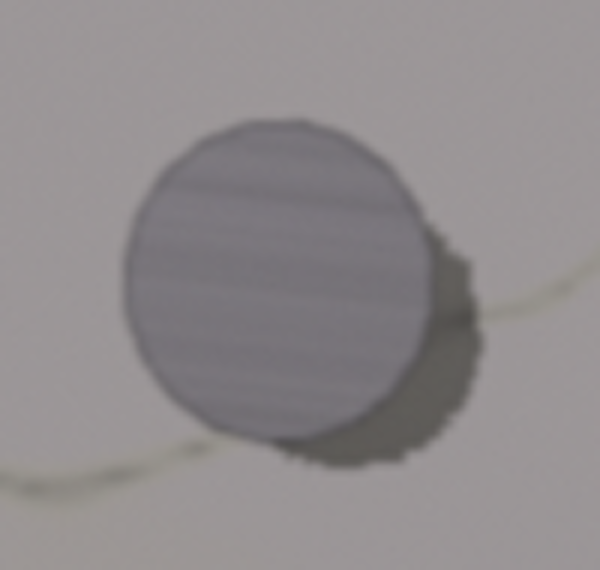

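>>> jog_arm(
  deltas=[0.012,0.2,-0.1,0,0,-0.003,0.012,0.2,-0.2,0,0,-0.003,0,0.15,-0.2,0,0,0,0,0.06,-0.2,0,0,0,0,0,-0.2,0,0,0,0,0,-0.2,0,0,0,0,0,-0.1,0,0,0,0,0,0,0,0,0],
)

```text
t: 2.37
position: [554.0, 381.1, 78.1]
ee_rot: [-0.003, 0.762, 0.647, -0.0]
contact_force: [0.2, -0.6, -0.1]
finger_gap: 91.2
```

>>> jog_arm(
  deltas=[0.05,-0.08,0,0,0,0,0,0,0,0,0,0,0,0,0,0,0,0],
)

```text
t: 2.62
position: [558.7, 373.1, 79.3]
ee_rot: [-0.003, 0.76, 0.65, -0.0]
contact_force: [-0.6, -0.5, 0.5]
finger_gap: 91.3
```

>>> jog_arm(
  deltas=[0.04,-0.06,0,0,0,0,0.01,-0.015,0,0,0,0,0,0,0,0,0,0],
)

```text
t: 2.87
position: [566.6, 363.9, 82.2]
ee_rot: [-0.002, 0.76, 0.65, 0.002]
contact_force: [0.2, -0.1, -0.0]
finger_gap: 91.3
```

Run:
```python
from h import *
print(env.observe()["position"])
w=env.get_calibration("wrist"); a=env.capture("wrist"); cv2.imwrite("pics/w2.png",a[:,:,::-1])
```

```text
[566.63914378 363.86342642  82.24602246]
```

View pics/w2.png

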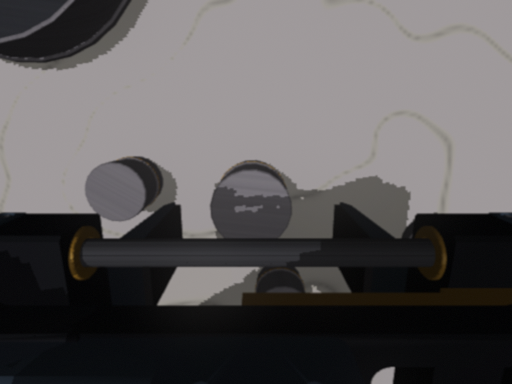

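Run:
```python
from h import *
w=env.get_calibration("wrist"); a=cv2.imread("pics/w2.png")
crop(a[:,:,::-1],200,145,110,100,6,"pics/w2c.png")
print(px(w,[562,368,60]))
for th in range(0,360,45):
    t=np.radians(th);print(px(w,[562+30*np.cos(t),368+30*np.sin(t),60]).round(1),end=" ")
print(ray(w,(251,206),60), env.observe()["position"])
```

```text
[249.89107986 207.95806781]
[290.8 201.8] [274.6 175.2] [243.  167.6] [215.8 184.2] [209.4 214.1] [226.4 239.1] [256.3 245.8] [282.8 230.8] [563.03502563 369.33934512  60.        ] [566.72604927 363.95091618  82.29155605]
```

View pics/w2c.png

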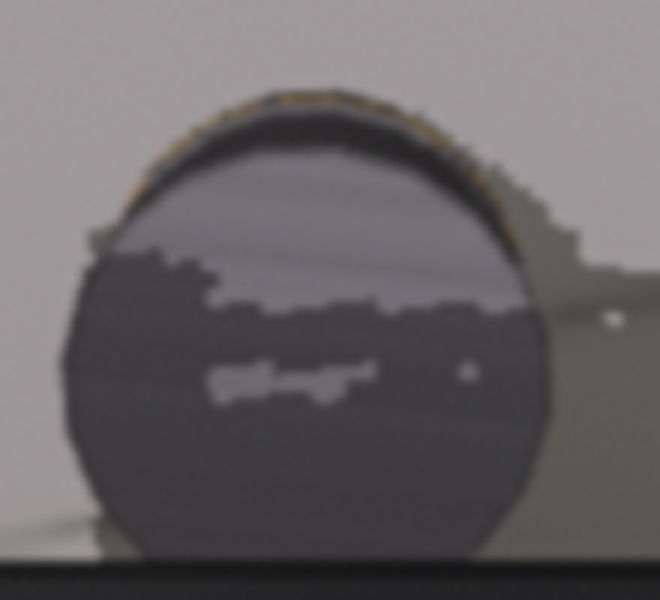

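>>> jog_arm(
  deltas=[-0.03,0.025,-0.05,0,0,0,-0.005,0,-0.1,0,0,0,0,0,-0.1,0,0,0,0,0,-0.05,0,0,0,0,0,0,0,0,0,0,0,0,0,0,0],
)

```text
t: 3.42
position: [561.3, 367.1, 41.8]
ee_rot: [-0.002, 0.76, 0.65, 0.002]
contact_force: [-0.2, 0.0, 0.1]
finger_gap: 91.0
```

>>> jog_arm(
  deltas=[0.01,0,-0.015,0,0,0,0,0,0,0,0,0,0,0,0,0,0,0,0,0,0,0,0,0,0,0,0,0,0,0,0,0,0,0,0,0,0,0,0,0,0,0],
  gripper=-1,
)

```text
t: 4.0
position: [563.0, 367.3, 40.3]
ee_rot: [-0.002, 0.76, 0.65, 0.002]
contact_force: [0.5, -0.2, -2.7]
finger_gap: 58.5
```

>>> jog_arm(
  deltas=[0,0,0.15,0,0,0,0,0,0.3,0,0,0,0,0,0.3,0,0,0,0,0,0.3,0,0,0,-0.02,-0.1,0.3,0,0,-0.001,-0.05,-0.2,0.2,0,0,-0.001,-0.05,-0.3,0.1,0,0,-0.001,-0.05,-0.3,0,0,0,-0.001,-0.05,-0.3,0,0,0,-0.001,-0.05,-0.3,0,0,0,0,-0.05,-0.3,0,0,0,0,-0.05,-0.3,0,0,0,0],
)

```text
t: 5.0
position: [512.8, 110.8, 247.0]
ee_rot: [-0.002, 0.768, 0.64, 0.003]
contact_force: [0.8, -0.2, -2.1]
finger_gap: 58.8
```

>>> jog_arm(
  deltas=[-0.02,-0.3,0,0,0,0,-0.02,-0.3,0,0,0,0,0,-0.3,0,0,0,0,0,-0.25,0,0,0,0,0,-0.15,0.05,0,0,0,0,0,0,0,0,0,0,0,0,0,0,0,0,0,0,0,0,0],
)

```text
t: 5.67
position: [503.1, -59.2, 254.3]
ee_rot: [-0.001, 0.77, 0.638, 0.002]
contact_force: [1.3, 0.5, -2.1]
finger_gap: 58.3
```

Run:
```python
from h import *
print(env.observe()["position"],env.observe()["joint_vel"].round(3))
w=env.get_calibration("wrist"); a=env.capture("wrist"); cv2.imwrite("pics/w3.png",a[:,:,::-1])
np.savez("w3.npz",**w)
```

```text
[503.12616935 -59.16893145 254.28939093] [-0.    -0.003  0.009  0.004 -0.     0.008]
```

View pics/w3.png

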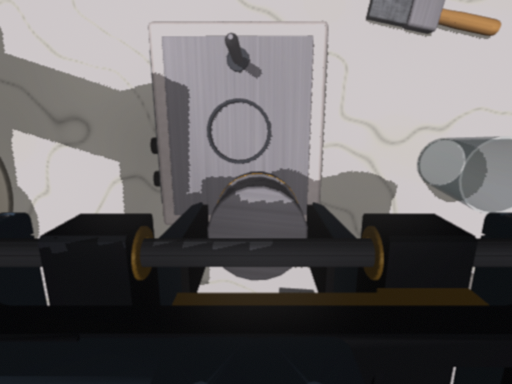

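The ring is centred near (239,131). Rod A runs from its base at (239,60) to its tip at (231,37), and the held sieve is at (257,225).

Run:
```python
from h import *
w=np.load("w3.npz"); a=cv2.imread("pics/w3.png")[:,:,::-1]
crop(a,195,25,120,90,6,"pics/w3r.png");crop(a,195,90,90,90,6,"pics/w3s.png");crop(a,200,165,115,75,6,"pics/w3h.png")
```

```text
(no output)
```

View pics/w3r.png

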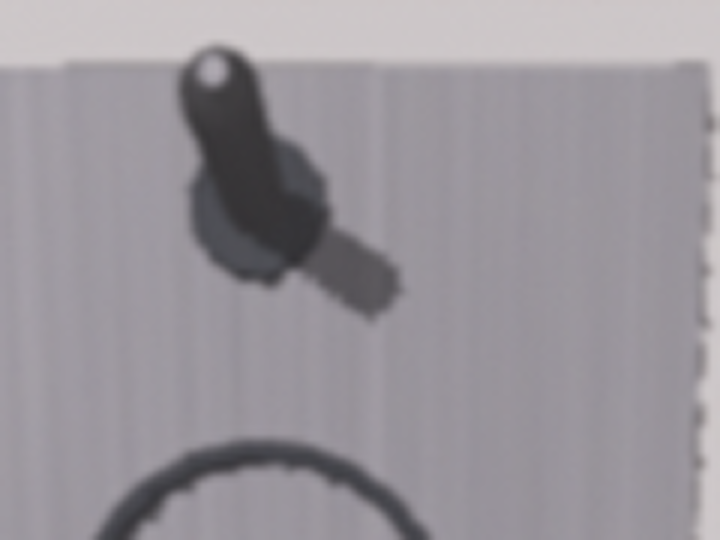

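View pics/w3s.png

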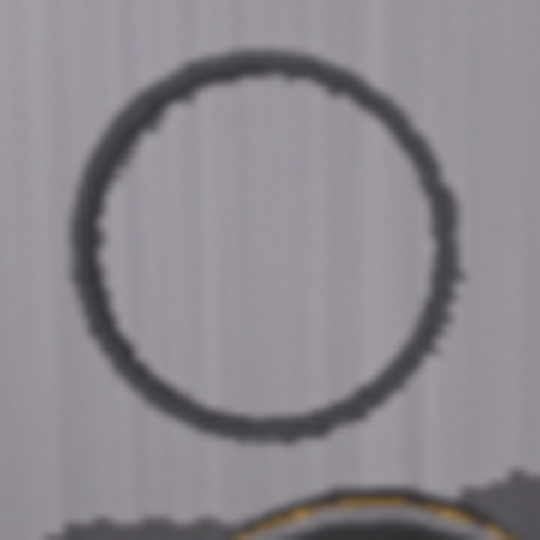

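View pics/w3h.png

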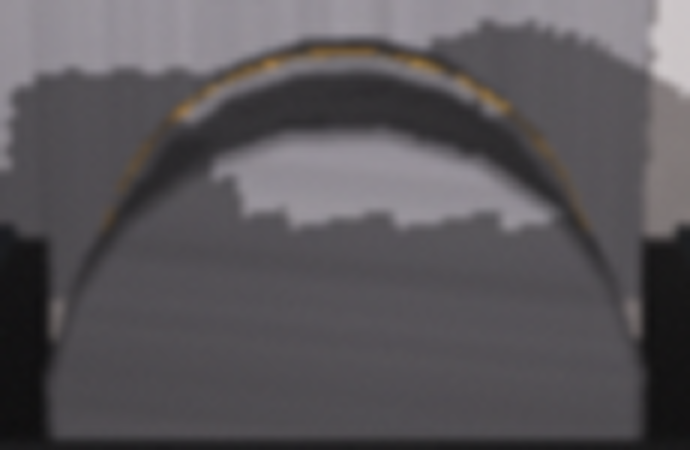

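Run:
```python
from h import *
w=np.load("w3.npz")
s=ray(w,(238.8,130.4),80);r=ray(w,(229.9,36.3),175);b=ray(w,(237.9,59.3),77)
print("seat",s,"rod tip",r,"base",b)
d=r[:2]-s[:2];print(np.linalg.norm(d),np.degrees(np.arctan2(d[1],d[0])))
d=b[:2]-s[:2];print(np.linalg.norm(d),np.degrees(np.arctan2(d[1],d[0])))
p=[503.1,-59.2,254.3]
for dy in(-2,0,2):
  pts=np.array([px(w,[p[0]+30*np.cos(t),p[1]+dy+30*np.sin(t),p[2]+20]) for t in np.linspace(0,6.28,180)])
  print(dy,pts.min(0),pts.max(0))
R=cv2.Rodrigues(np.array([.770,.638,0])*np.pi)[0];print(np.degrees(np.arctan2(R[1,1],R[0,1])))
# deck edges
for uv in((164,37),(313,37)): print(ray(w,uv,75))
c=env.get_calibration("top"); a=env.capture("top"); crop(a,225,165,150,80,5,"pics/tp2.png")
```

```text
seat [491.83966079  -3.70592345  80.        ] rod tip [505.97336211  73.92162258 175.        ] base [506.46655648  73.70394793  77.        ]
78.90372244319204 79.6811491458027
78.77965640723255 79.29989377175967
-2 [207.26251245 188.15467069] [308.35701805 282.73330364]
0 [206.50200761 184.79310526] [307.86018098 279.86487895]
2 [205.73752837 181.41327965] [307.36074845 276.98206478]
-10.711649976803233
[429.91423721 112.19164726  75.        ]
[593.63601537  81.17937622  75.        ]
```

View pics/tp2.png

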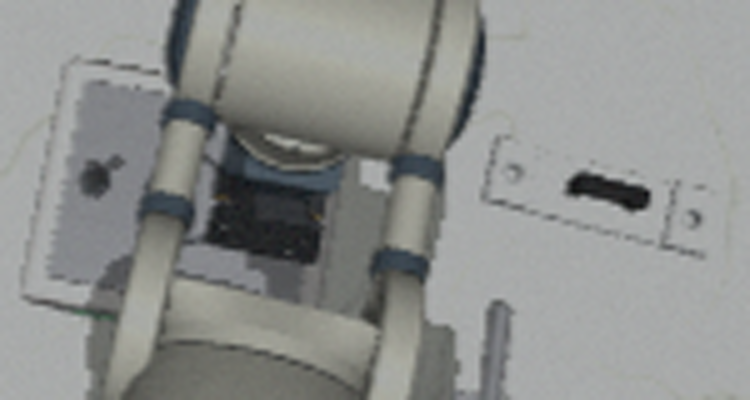

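>>> jog_arm(
  deltas=[-0.03,0.1,0,0,0,0,-0.03,0.15,0,0,0,0,-0.03,0.12,0,0,0,0,0,0.08,0,0,0,0,0,0,0,0,0,0,0,0,0,0,0,0],
)

```text
t: 6.27
position: [490.4, 4.2, 253.4]
ee_rot: [-0.002, 0.768, 0.641, 0.002]
contact_force: [-1.0, -0.3, -2.2]
finger_gap: 58.9
```

>>> jog_arm(
  deltas=[0.01,-0.05,-0.05,0,0,0,0.003,-0.015,-0.15,0,0,0,0,0,-0.2,0,0,0,0,0,-0.2,0,0,0,0,0,-0.12,0,0,0,0,0,-0.05,0,0,0,0,0,0,0,0,0,0,0,0,0,0,0],
)

```text
t: 6.93
position: [494.0, -8.5, 156.3]
ee_rot: [0.0, 0.768, 0.641, 0.003]
contact_force: [0.4, 0.1, -0.8]
finger_gap: 58.6
```

>>> jog_arm(
  deltas=[-0.018,0.037,-0.03,0,0,0,0,0,-0.03,0,0,0.001,0,0,0,0,0,0.001,0,0,0,0,0,0],
)

```text
t: 7.27
position: [493.4, -4.4, 150.8]
ee_rot: [0.002, 0.764, 0.646, 0.004]
contact_force: [-0.2, -0.4, -2.2]
finger_gap: 58.3
```

>>> jog_arm(
  deltas=[-0.013,0.003,-0.05,0,0,-0.002,0,0,-0.07,0,0,0,0,0,-0.07,0,0,0,0,0,-0.03,0,0,0,0,0,0,0,0,0,0,0,0,0,0,0],
)

```text
t: 7.77
position: [491.9, -3.8, 122.0]
ee_rot: [0.002, 0.768, 0.641, 0.005]
contact_force: [-0.6, -0.7, -2.1]
finger_gap: 58.5
```

Run:
```python
from h import *
print(env.observe()["position"],env.observe()["ee_rot"])
w=env.get_calibration("wrist"); a=env.capture("wrist"); cv2.imwrite("pics/w4.png",a[:,:,::-1])
a=env.capture("scene"); crop(a,180,145,120,100,6,"pics/s4.png")
```

```text
[491.89196076  -3.82346932 122.02214821] [0.0021486  0.76782141 0.64064375 0.00460998]
```

View pics/w4.png

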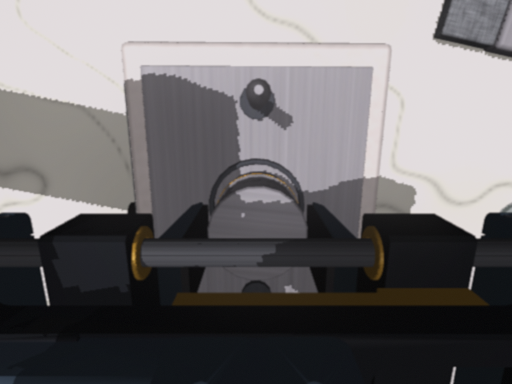

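View pics/s4.png

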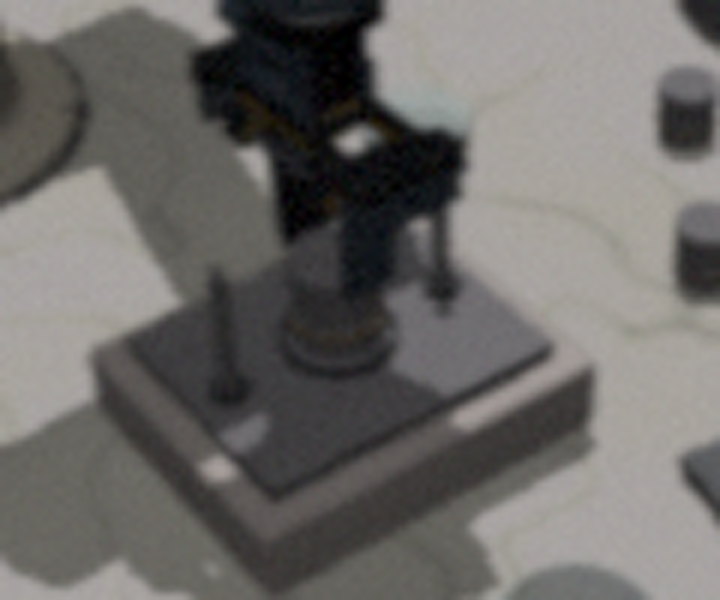

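The held sieve and the ring line up: the ring's outer edges are at 210 and 304, and the sieve's centre column is 257. I'll lower the last few millimetres.

>>> jog_arm(
  deltas=[0,0,-0.03,0,0,0,0,0,-0.02,0,0,0,0,0,0,0,0,0,0,0,0,0,0,0],
)

```text
t: 8.2
position: [492.7, -3.9, 116.3]
ee_rot: [0.003, 0.768, 0.641, 0.005]
contact_force: [0.7, -0.5, -2.1]
finger_gap: 58.3
```

>>> jog_arm(
  deltas=[-0.006,0,-0.015,0,0,0,0,0,-0.01,0,0,0,0,0,0,0,0,0],
)

```text
t: 8.45
position: [493.3, -4.2, 114.8]
ee_rot: [0.004, 0.768, 0.641, 0.006]
contact_force: [-0.1, 0.8, -2.1]
finger_gap: 58.9
```

>>> jog_arm(
  deltas=[-0.01,0,-0.015,0,0,0,0,0,-0.01,0,0,0,0,0,0,0,0,0],
)

```text
t: 8.7
position: [493.8, -4.3, 114.7]
ee_rot: [0.006, 0.768, 0.641, 0.008]
contact_force: [0.0, -0.1, -2.9]
finger_gap: 58.5
```

```bash
cat >> h.py <<'E'
from scipy.spatial.transform import Rotation as Ro
def level(jaw):
    s=env.observe(); q=s["ee_rot"]; R=Ro.from_quat([q[1],q[2],q[3],q[0]])
    ph=np.radians((jaw+90)/2); T=Ro.from_quat([np.cos(ph),np.sin(ph),0,0])
    d=(T*R.inv()).as_rotvec()
    print("pos",s["position"].round(1),"jaw",np.degrees(np.arctan2(R.as_matrix()[1,1],R.as_matrix()[0,1])).round(2),"tool z",R.as_matrix()[:,2].round(4),"turn deg",np.degrees(d).round(2),"frac",(d/2/np.pi).round(5),"F",s["contact_force"].round(1),"M",s["ft_torque"].round(2))
E
python3 - <<'E'
from h import *
level(-10.5)
w=env.get_calibration("wrist"); a=env.capture("wrist"); crop(a,195,60,130,185,4,"pics/w5.png")
E
```

```text
pos [493.8  -4.3 114.7] jaw -10.31 tool z [ 0.0204  0.0012 -0.9998] turn deg [-0.07  1.17 -0.2 ] frac [-0.00019  0.00325 -0.00055] F [ 0.  -0.1 -2.9] M [-0.09  0.11  0.07]
```

View pics/w5.png

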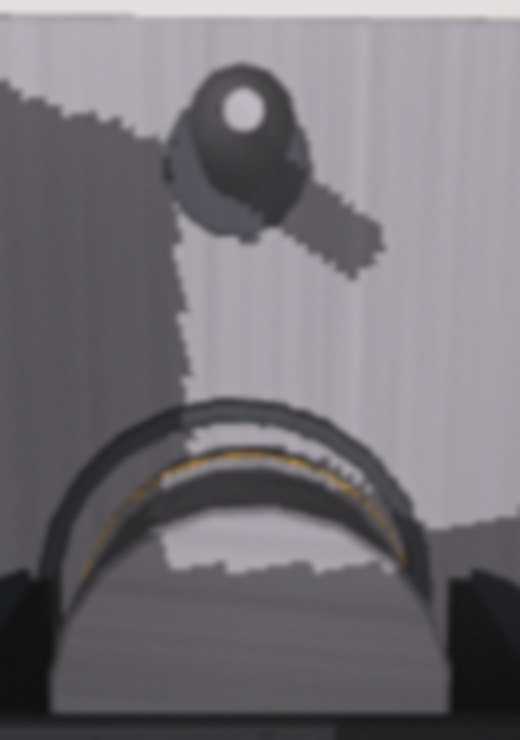

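>>> jog_arm(
  deltas=[-0.02,0.003,0.04,0,0.004,0,-0.005,0,0.01,0,0.001,0,0,0,0,0,0,0],
)

```text
t: 9.0
position: [490.5, -4.0, 120.5]
ee_rot: [-0.004, 0.768, 0.641, -0.004]
contact_force: [0.0, -0.2, -2.3]
finger_gap: 58.8
```

Run:
```python
from h import *
level(-10.5)
```

```text
pos [490.5  -4.  120.5] jaw -10.31 tool z [-0.0116  0.0012 -0.9999] turn deg [-0.07 -0.66 -0.19] frac [-0.00019 -0.00184 -0.00053] F [ 0.  -0.2 -2.3] M [-0.12  0.08 -0.02]
```

>>> jog_arm(
  deltas=[0.005,0,-0.02,0,-0.0018,0,0.003,0,-0.02,0,0,0,0,0,0,0,0,0],
)

```text
t: 9.25
position: [491.9, -4.0, 114.8]
ee_rot: [0.0, 0.768, 0.641, 0.001]
contact_force: [-0.3, -0.0, 2.3]
finger_gap: 58.7
```

Run:
```python
from h import *
level(-10.5)
```

```text
pos [491.9  -4.  114.8] jaw -10.31 tool z [ 0.0026  0.0011 -1.    ] turn deg [-0.06  0.15 -0.19] frac [-0.00018  0.00041 -0.00054] F [-0.3 -0.   2.3] M [-0.15 -0.13 -0.02]
```

The sieve now stands on the deck, with the force up to +2.3 N and the tool level. I'll release it.

>>> jog_arm(
  deltas=[0,0,0,0,0,0,0,0,0,0,0,0,0,0,0,0,0,0,0,0,0,0,0,0,0,0,0,0,0,0,0,0,0,0,0,0,0,0,0,0,0,0],
  gripper=1,
)

```text
t: 9.83
position: [491.7, -4.0, 114.4]
ee_rot: [0.0, 0.768, 0.641, 0.001]
contact_force: [1.7, -0.6, -0.9]
finger_gap: 91.5
```

Run:
```python
from h import *
level(-10.5)
w=env.get_calibration("wrist"); a=env.capture("wrist"); crop(a,195,60,130,185,4,"pics/w6.png")
```

```text
pos [491.7  -4.  114.4] jaw -10.31 tool z [ 0.0028  0.0012 -1.    ] turn deg [-0.07  0.16 -0.19] frac [-0.0002   0.00045 -0.00053] F [ 1.7 -0.6 -0.9] M [-0.1   0.05 -0.  ]
```

View pics/w6.png

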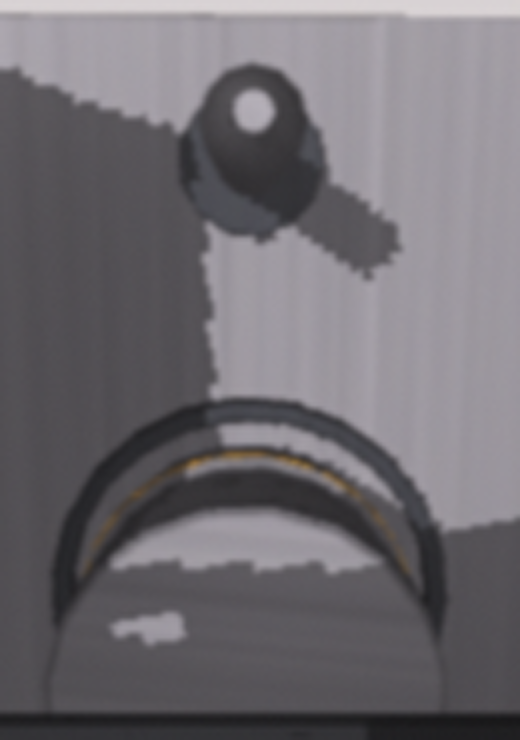

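>>> jog_arm(
  deltas=[0,0,0.08,0,0,0,0,0,0.2,0,0,0,0,0,0.3,0,0,0,0,0,0.3,0,0,0,0,-0.05,0.2,0,0,0,0,-0.2,0.05,0,0,-0.003,0,-0.3,0,0,0,-0.003,0,-0.3,0,0,0,-0.003,0,-0.3,0,0,0,-0.002,0,-0.3,0,0,0,0,0,-0.3,0,0,0,0,0,-0.3,0,0,0,0],
)

```text
t: 10.88
position: [488.1, -253.8, 267.5]
ee_rot: [0.003, 0.788, 0.616, 0.003]
contact_force: [1.6, 0.3, 0.1]
finger_gap: 91.2
```

Run:
```python
from h import *
level(-14.5)
```

```text
pos [ 488.1 -253.8  267.5] jaw -13.92 tool z [ 8.6e-03 -5.0e-04 -1.0e+00] turn deg [ 0.03  0.49 -0.58] frac [ 9.00e-05  1.37e-03 -1.62e-03] F [1.6 0.3 0.1] M [-0.05  0.08  0.01]
```

>>> jog_arm(
  deltas=[0,-0.3,0,0,0,0,0,-0.3,0,0,0.001,0,0,-0.3,0,0,0,0,0,-0.3,0,0,0,0,0,-0.2,0,0,0,0,0,-0.1,0,0,0,0,0,0,0,0,0,0,0,0,0,0,0,0],
)

```text
t: 11.55
position: [483.4, -450.1, 273.2]
ee_rot: [0.003, 0.79, 0.613, 0.0]
contact_force: [0.2, 1.2, 0.3]
finger_gap: 91.0
```

Run:
```python
from h import *
level(-14.5)
w=env.get_calibration("wrist"); a=env.capture("wrist"); cv2.imwrite("pics/w7.png",a[:,:,::-1])
np.savez("w7.npz",**w)
```

```text
pos [ 483.4 -450.1  273.2] jaw -14.32 tool z [ 0.0038 -0.0035 -1.    ] turn deg [ 0.2   0.22 -0.17] frac [ 0.00056  0.00061 -0.00049] F [0.2 1.2 0.3] M [-0.1   0.09 -0.01]
```

View pics/w7.png

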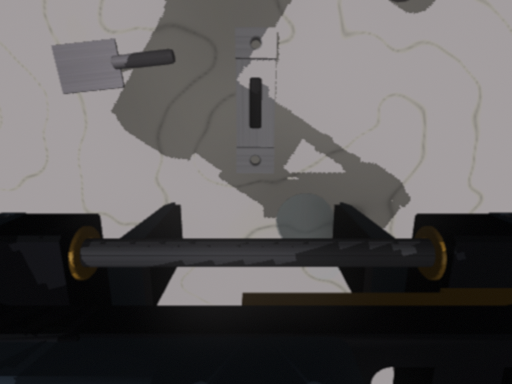

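The plate's holes are near (255,42) and (255,159), and its handle is near (255,103).

Run:
```python
from h import *
a=cv2.imread("pics/w7.png")[:,:,::-1]
crop(a,225,20,65,70,8,"pics/w7a.png");crop(a,225,70,65,110,6,"pics/w7b.png")
```

```text
(no output)
```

View pics/w7a.png

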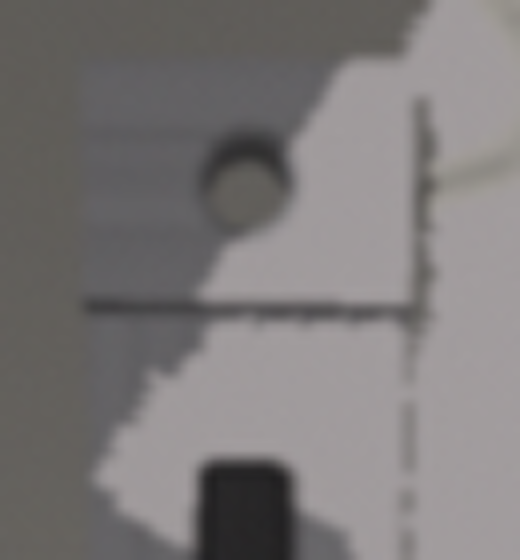

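View pics/w7b.png

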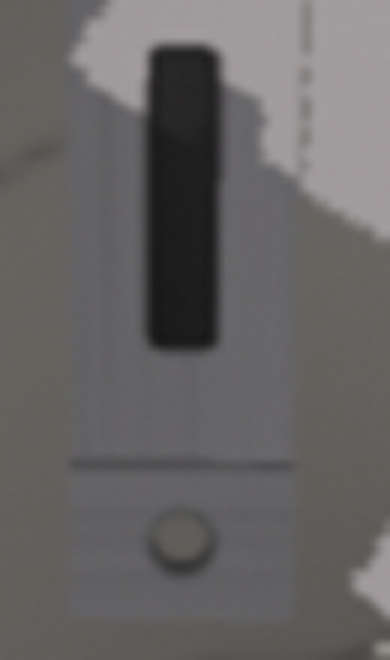

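Run:
```python
from h import *
w=np.load("w7.npz")
a=ray(w,(255.3,42.6),17);b=ray(w,(254.9,159.8),17);h=ray(w,(255.1,102.4),54)
d=a-b;print(a,b,(a+b)/2,np.linalg.norm(d),np.degrees(np.arctan2(d[1],d[0])),h)
e1=ray(w,(255.1,70+45/6-.4),54);e2=ray(w,(255.1,70+350/6-.4),54);print(np.linalg.norm(e1-e2))
```

```text
[ 522.55539653 -290.70451553   17.        ] [ 482.19319953 -445.2886257    17.        ] [ 502.37429803 -367.99657061   17.        ] 159.7665611521328 75.36666583708543 [ 502.60913906 -367.54498466   54.        ]
63.516691989103656
```

>>> jog_arm(
  deltas=[0.03,0.15,-0.05,0.0005,0.0006,-0.0008,0.05,0.2,-0.2,0,0,0,0.05,0.2,-0.3,0,0,0,0.02,0.08,-0.3,0,0,0,0,0,-0.25,0,0,0,0,0,-0.1,0,0,0,0,0,0,0,0,0,0,0,0,0,0,0],
)

```text
t: 12.27
position: [502.5, -361.0, 130.5]
ee_rot: [0.003, 0.789, 0.614, 0.001]
contact_force: [0.3, 0.2, -0.3]
finger_gap: 91.3
```

Run:
```python
from h import *
level(-14.6)
```

```text
pos [ 502.5 -361.   130.5] jaw -14.22 tool z [ 0.0045 -0.0036 -1.    ] turn deg [ 0.21  0.26 -0.38] frac [ 0.00058  0.00071 -0.00107] F [ 0.3  0.2 -0.3] M [-0.11  0.08  0.  ]
```

>>> jog_arm(
  deltas=[0,-0.045,-0.1,0.0006,0.0007,-0.001,0,-0.01,-0.15,0,0,0,0,0,-0.12,0,0,0,0,0,-0.05,0,0,0,0,0,0,0,0,0,0,0,0,0,0,0],
)

```text
t: 12.77
position: [505.8, -371.0, 83.9]
ee_rot: [0.005, 0.791, 0.611, 0.001]
contact_force: [-0.4, -0.1, -1.2]
finger_gap: 91.0
```

Run:
```python
from h import *
level(-14.6)
```

```text
pos [ 505.8 -371.    83.9] jaw -14.62 tool z [ 0.0072 -0.0063 -1.    ] turn deg [0.36 0.41 0.02] frac [1.00e-03 1.14e-03 6.00e-05] F [-0.4 -0.1 -1.2] M [-0.11  0.1   0.  ]
```

>>> jog_arm(
  deltas=[-0.025,0.025,-0.05,0.001,0.0012,0,0,0,-0.1,0,0.0003,0,0,0,-0.1,0,0,0,0,0,-0.04,0,0,0,0,0,0,0,0,0,0,0,0,0,0,0],
)

```text
t: 13.27
position: [503.4, -368.8, 47.7]
ee_rot: [0.0, 0.791, 0.611, -0.001]
contact_force: [-0.5, -0.3, 0.3]
finger_gap: 91.0
```

Run:
```python
from h import *
level(-14.6)
```

```text
pos [ 503.4 -368.8   47.7] jaw -14.65 tool z [-9.0e-04 -1.5e-03 -1.0e+00] turn deg [ 0.08 -0.05  0.05] frac [ 0.00023 -0.00014  0.00014] F [-0.5 -0.3  0.3] M [-0.04  0.05  0.  ]
```

>>> jog_arm(
  deltas=[-0.007,0.01,-0.03,0,0,0,0,0,0,0,0,0,0,0,0,0,0,0],
)

```text
t: 13.52
position: [502.6, -367.5, 43.9]
ee_rot: [0.0, 0.791, 0.611, -0.001]
contact_force: [-0.9, -0.3, -1.0]
finger_gap: 91.5
```

>>> jog_arm(
  deltas=[0,0,0,0,0,0,0,0,0,0,0,0,0,0,0,0,0,0,0,0,0,0,0,0,0,0,0,0,0,0,0,0,0,0,0,0,0,0,0,0,0,0,0,0,0,0,0,0,0,0,0,0,0,0,0,0,0,0,0,0,0,0,0,0,0,0],
  gripper=-1,
)

```text
t: 14.43
position: [503.1, -368.0, 45.1]
ee_rot: [0.001, 0.791, 0.611, -0.001]
contact_force: [-0.7, 0.2, -0.5]
finger_gap: 20.7
```

Run:
```python
from h import *
level(-14.6)
```

```text
pos [ 503.1 -368.    45.1] jaw -14.65 tool z [ 7.0e-04 -2.8e-03 -1.0e+00] turn deg [0.16 0.04 0.05] frac [0.00045 0.00011 0.00013] F [-0.7  0.2 -0.5] M [-0.11  0.07  0.02]
```

>>> jog_arm(
  deltas=[0,0,0,0,0,0,0,0,0,0,0,0,0,0,0,0,0,0,0,0,0,0,0,0],
)

```text
t: 14.77
position: [503.1, -368.0, 45.0]
ee_rot: [0.001, 0.791, 0.611, -0.001]
contact_force: [0.1, 0.2, 0.5]
finger_gap: 0.6
```

Run:
```python
from h import *
a=env.capture("wrist"); cv2.imwrite("pics/w8.png",a[:,:,::-1])
a=env.capture("scene"); crop(a,110,190,120,100,6,"pics/s8.png")
```

```text
(no output)
```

View pics/w8.png

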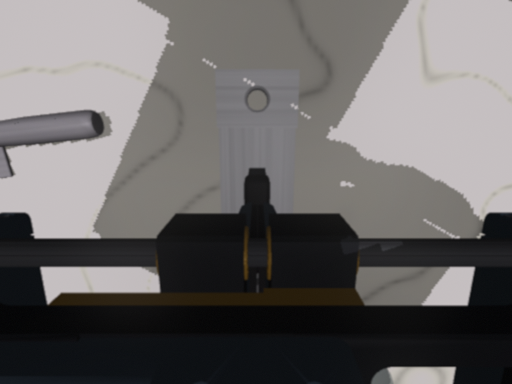

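View pics/s8.png

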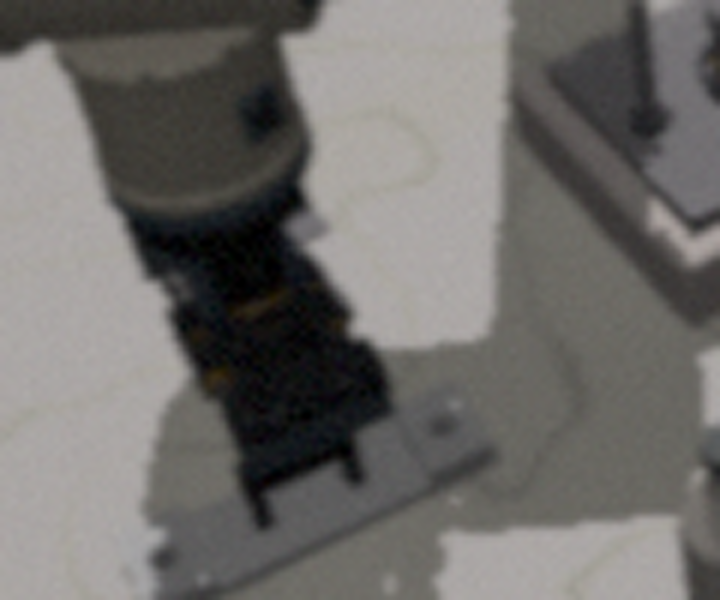

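>>> jog_arm(
  deltas=[0,0,0.05,0,0,0,0,0,0.1,0,0,0,0,0,0.1,0,0,0,0,0,0,0,0,0,0,0,0,0,0,0],
)

```text
t: 15.28
position: [503.1, -368.0, 78.5]
ee_rot: [0.001, 0.791, 0.611, -0.001]
contact_force: [-0.1, -0.7, -0.1]
finger_gap: 0.6
```

Run:
```python
from h import *
level(-14.6)
a=env.capture("wrist"); cv2.imwrite("pics/w9.png",a[:,:,::-1])
a=env.capture("scene"); crop(a,110,190,120,100,6,"pics/s9.png")
```

```text
pos [ 503.1 -368.    78.5] jaw -14.65 tool z [ 8.0e-04 -2.9e-03 -1.0e+00] turn deg [0.17 0.04 0.05] frac [0.00046 0.00012 0.00013] F [-0.1 -0.7 -0.1] M [-0.14  0.03 -0.04]
```

View pics/w9.png

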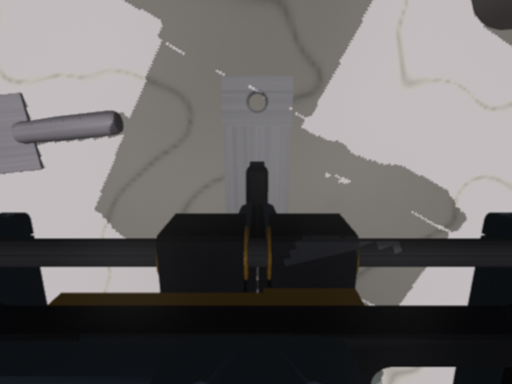

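View pics/s9.png

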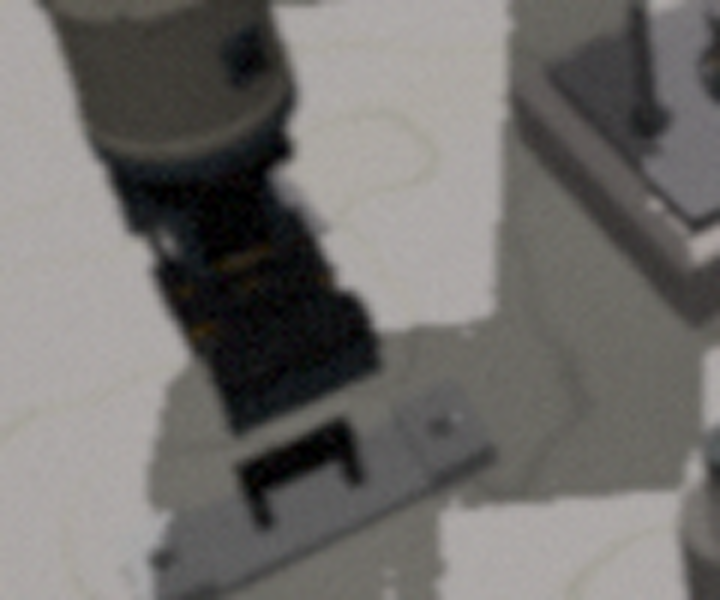

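The fingers closed on nothing: the gap reads 0.6 mm and there is no load. I'll overlay the tool's TCP and tip positions on the scene picture to see why.

Run:
```python
from h import *
c=env.get_calibration("scene"); a=env.capture("scene").copy()
b=cv2.resize(a[185:285,110:230],None,fx=6,fy=6,interpolation=cv2.INTER_CUBIC)
p=env.observe()["position"]
def dot(X,col):
    u=(px(c,X)-[110,185]+.5)*6; cv2.circle(b,tuple(int(v) for v in u),4,col,-1)
dot(p,(255,0,0));dot(p-[0,0,17],(0,255,0));dot(p+[0,0,62],(0,0,255));dot([502.5,-367.7,54],(255,255,0));dot([502.5,-367.7,36],(255,0,255))
dot([522.5,-290.7,18],(0,255,255))
y=np.array([.252,.967,0])
dot([502.5,-367.7,54]+32*y,(255,255,0));dot([502.5,-367.7,54]-32*y,(255,255,0))
cv2.imwrite("pics/s10.png",b[:,:,::-1])
```

```text
(no output)
```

View pics/s10.png

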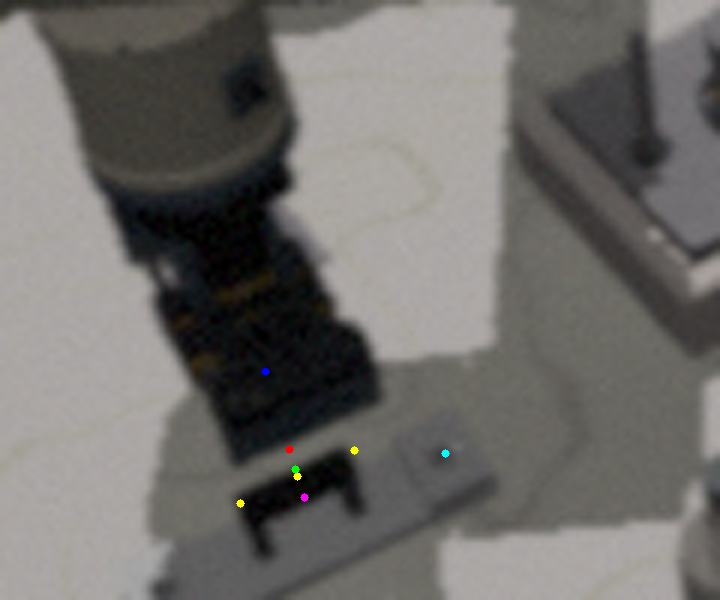

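Run:
```python
from h import *
w=env.get_calibration("wrist"); p=env.observe()["position"]
y=np.array([.252,.967,0]); c=np.array([502.5,-367.7,0])
for n,X in [("tcp",p),("tip",p-[0,0,17]),("tip+16y",p-[0,0,17]+16*y),("bar+",c+32*y+[0,0,54]),("bar-",c-32*y+[0,0,54]),("body",p+[0,0,62]),("bodyedge",p+[0,0,62]+38*y)]: print(n,px(w,X).round(1))
a=env.capture("wrist");b=cv2.resize(a[130:330,150:370],None,fx=3.5,fy=3,interpolation=cv2.INTER_CUBIC)
b=np.clip(b.astype(float)*3,0,255).astype(np.uint8); cv2.imwrite("pics/w10.png",b[:,:,::-1])
```

```text
tcp [257.3 222.6]
tip [257.3 214.3]
tip+16y [257.3 192.6]
bar+ [256.7 168.5]
bar- [256.8 251.6]
body [257.3 269.8]
bodyedge [257.3 189. ]
```

View pics/w10.png

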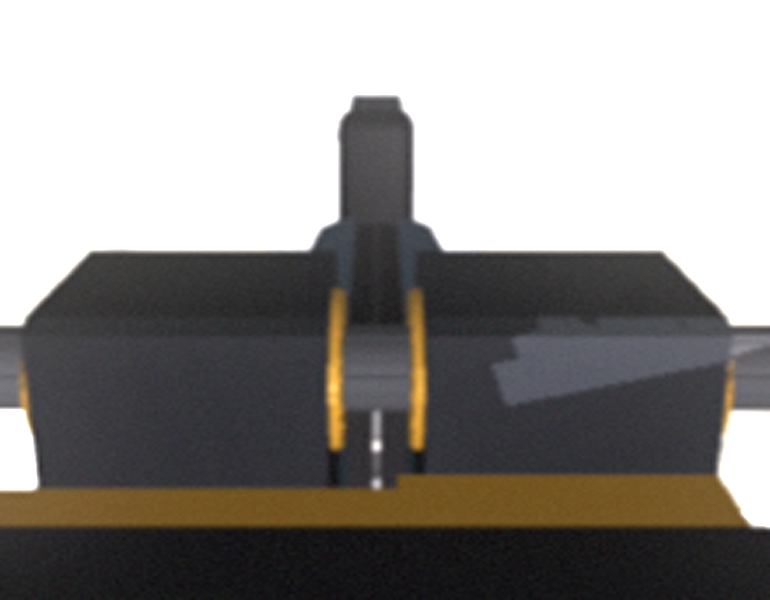

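Run:
```python
from h import *
c=env.get_calibration("scene"); b=cv2.imread("pics/s4.png")
p=np.array([491.9,-3.8,122.]); y=np.array([.186,.982,0]); x=np.array([.982,-.186,0])
def dot(X,col):
    u=(px(c,X)-[180,145]+.5)*6; cv2.circle(b,tuple(int(v) for v in u),4,col,-1); 
for s in(-16,16):
  dot(p+36*x+s*y,(0,0,255)); dot(p+36*x+s*y-[0,0,17],(0,255,0)); dot(p+36*x+s*y+[0,0,62],(255,0,0))
dot(p+[0,0,20],(0,255,255)); dot(p-[0,0,40],(255,255,0))
cv2.imwrite("pics/s4d.png",b)
```

```text
(no output)
```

View pics/s4d.png

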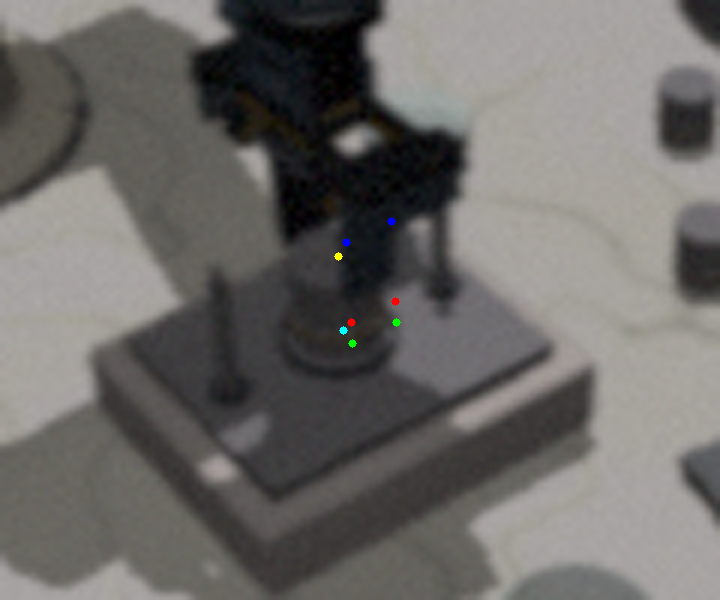

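The overlay shows the real fingertips about 25 mm higher than the stated overhang implies, near TCP + 8 mm. So the fingers closed just above the bar. I'll open, go lower while watching the force, and try again.

>>> jog_arm(
  deltas=[0,0,0,0,0,0,0,0,0,0,0,0,0,0,0,0,0,0,0,0,0,0,0,0,0,0,0,0,0,0,0,0,0,0,0,0,0,0,0,0,0,0,0,0,0,0,0,0,0,0,0,0,0,0,0,0,0,0,0,0],
  gripper=0.3,
)

```text
t: 16.32
position: [501.9, -366.9, 75.5]
ee_rot: [-0.001, 0.791, 0.611, -0.001]
contact_force: [0.2, -0.3, -0.1]
finger_gap: 58.8
```

>>> jog_arm(
  deltas=[-0.005,0.003,-0.06,0,0,0,0,0,-0.1,0,0.0003,0,0,0,-0.1,0,0.0003,0,0,0,-0.05,0,0,0,0,0,0,0,0,0,0,0,0,0,0,0],
)

```text
t: 16.82
position: [500.6, -366.0, 33.1]
ee_rot: [-0.003, 0.791, 0.611, -0.003]
contact_force: [-0.1, -0.9, -0.1]
finger_gap: 59.4
```

Run:
```python
from h import *
level(-14.6)
```

```text
pos [ 500.6 -366.    33.1] jaw -14.65 tool z [-0.0081  0.0013 -1.    ] turn deg [-0.07 -0.47  0.04] frac [-0.0002  -0.00129  0.00012] F [-0.1 -0.9 -0.1] M [-0.05  0.07  0.04]
```

>>> jog_arm(
  deltas=[0.015,-0.012,-0.03,0,-0.0013,0,0,0,-0.02,0,0,0,0,0,0,0,0,0,0,0,0,0,0,0],
)

```text
t: 17.15
position: [502.7, -367.7, 26.5]
ee_rot: [-0.0, 0.791, 0.611, 0.001]
contact_force: [0.1, -0.1, 0.1]
finger_gap: 59.5
```

Run:
```python
from h import *
level(-14.6)
c=env.get_calibration("scene"); a=env.capture("scene").copy()
b=cv2.resize(a[185:285,110:230],None,fx=6,fy=6,interpolation=cv2.INTER_CUBIC)
cv2.imwrite("pics/s11.png",np.clip(b[:,:,::-1]*1.6,0,255))
```

```text
pos [ 502.7 -367.7   26.5] jaw -14.65 tool z [ 0.001   0.0012 -1.    ] turn deg [-0.07  0.06  0.05] frac [-0.0002   0.00017  0.00013] F [ 0.1 -0.1  0.1] M [-0.1   0.01 -0.03][ WARN:0@1.798] global loadsave.cpp:1063 imwrite_ Unsupported depth image for selected encoder is fallbacked to CV_8U.
```

View pics/s11.png

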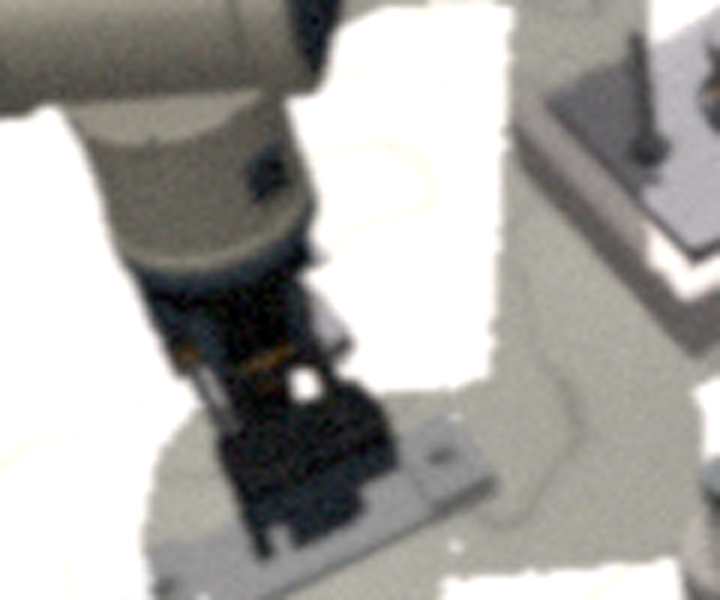

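>>> jog_arm(
  deltas=[0,0,0,0,0,0,0,0,0,0,0,0,0,0,0,0,0,0,0,0,0,0,0,0,0,0,0,0,0,0,0,0,0,0,0,0,0,0,0,0,0,0,0,0,0,0,0,0,0,0,0,0,0,0,0,0,0,0,0,0],
  gripper=-1,
)

```text
t: 18.03
position: [503.0, -368.0, 27.6]
ee_rot: [0.0, 0.791, 0.611, 0.001]
contact_force: [-0.7, -1.1, -1.0]
finger_gap: 15.7
```

Run:
```python
from h import *
level(-14.6)
a=env.capture("wrist"); cv2.imwrite("pics/w11.png",a[:,:,::-1])
```

```text
pos [ 503.  -368.    27.6] jaw -14.64 tool z [ 1.9e-03  2.0e-04 -1.0e+00] turn deg [-0.01  0.11  0.04] frac [-4.0e-05  3.0e-04  1.2e-04] F [-0.7 -1.1 -1. ] M [-0.13 -0.01 -0.06]
```

View pics/w11.png

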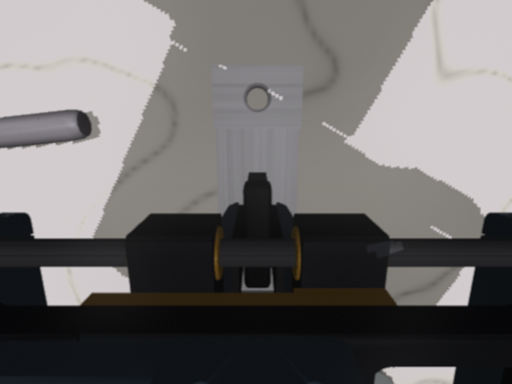

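The handle is gripped (gap 15.7 mm). I'll lift.

>>> jog_arm(
  deltas=[0,0,0.05,0,0,0,0,0,0.15,0,0,0,0,0,0.25,0,0,0,0,0,0.3,0,0,0,0,0,0.3,0,0,0,0,0,0.3,0,0,0,0,0,0.3,0,0,0,0,0,0.15,0,0,0,0,0,0.05,0,0,0,0,0,0,0,0,0],
)

```text
t: 18.92
position: [497.2, -362.6, 258.1]
ee_rot: [-0.005, 0.791, 0.611, -0.0]
contact_force: [-0.2, -0.7, -6.9]
finger_gap: 15.7
```

Run:
```python
from h import *
level(-14.6)
a=env.capture("wrist"); cv2.imwrite("pics/w12.png",a[:,:,::-1])
```

```text
pos [ 497.2 -362.6  258.1] jaw -14.64 tool z [-0.0069  0.0083 -0.9999] turn deg [-0.47 -0.39  0.04] frac [-0.00131 -0.00109  0.00011] F [-0.2 -0.7 -6.9] M [-0.13 -0.    0.02]
```

View pics/w12.png

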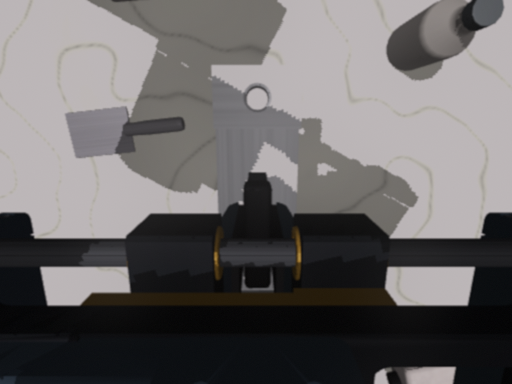

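>>> jog_arm(
  deltas=[0,0.1,0,-0.001,-0.001,0.001,0,0.2,0,0,0,0.001,0,0.25,0,0,0,0.0015,0,0.25,0,0,0,0.0015,0,0.25,0,0,0,0.0015,0,0.25,0,0,0,0.0015,0,0.25,0,0,0,0.0015,-0.01,0.25,0,0,0,0.001,-0.01,0.25,0,0,0,0,-0.01,0.25,0,0,0,0,-0.01,0.2,0,0,0,0,0,0.1,0,0,0,0],
)

```text
t: 19.97
position: [477.6, -35.4, 231.3]
ee_rot: [-0.019, 0.772, 0.636, -0.009]
contact_force: [0.6, -0.2, -5.8]
finger_gap: 15.7
```

>>> jog_arm(
  deltas=[0,0.05,0,0,0,0,0,0,0,0,0,0,0,0,0,0,0,0],
)

```text
t: 20.22
position: [474.6, -26.3, 227.1]
ee_rot: [-0.022, 0.77, 0.637, -0.011]
contact_force: [0.2, 0.2, -5.5]
finger_gap: 15.5
```

Run:
```python
from h import *
level(-10.5)
a=env.capture("wrist"); cv2.imwrite("pics/w13.png",a[:,:,::-1])
```

```text
pos [474.6 -26.3 227.1] jaw -10.81 tool z [-0.0447  0.0195 -0.9988] turn deg [-1.11 -2.57  0.33] frac [-0.00308 -0.00713  0.00091] F [ 0.2  0.2 -5.5] M [-0.15  0.04  0.  ]
```

View pics/w13.png

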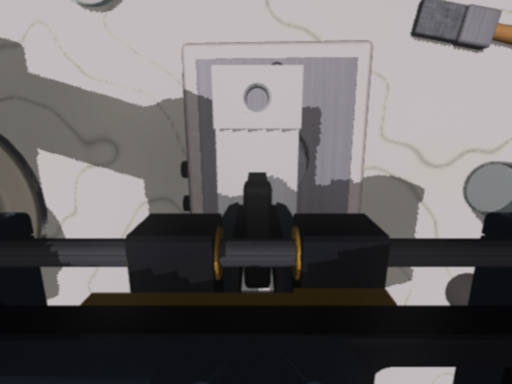

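>>> jog_arm(
  deltas=[0.05,0.06,0.08,-0.002,-0.004,0.0005,0.05,0.06,0.08,-0.001,-0.003,0.0004,0.03,0.05,0,0,0,0,0,0,0,0,0,0,0,0,0,0,0,0],
)

```text
t: 20.68
position: [492.6, -6.9, 248.3]
ee_rot: [0.002, 0.77, 0.638, 0.001]
contact_force: [-0.1, -0.5, -5.4]
finger_gap: 15.6
```

Run:
```python
from h import *
level(-10.5)
```

```text
pos [492.6  -6.9 248.3] jaw -10.73 tool z [ 0.0046 -0.0016 -1.    ] turn deg [0.09 0.26 0.23] frac [0.00025 0.00074 0.00063] F [-0.1 -0.5 -5.4] M [-0.11  0.09 -0.01]
```

Run:
```python
from h import *
w=env.get_calibration("wrist");p=env.observe()["position"]
a=env.capture("wrist"); crop(a,205,55,105,90,7,"pics/w14.png")
ra=np.array([506.4,74.6,175]); print("rod tip px",px(w,ra),"hole px",px(w,p+[80*np.cos(np.radians(79.27)),80*np.sin(np.radians(79.27)),18-27.6]),px(w,p+[80*np.cos(np.radians(79.27)),80*np.sin(np.radians(79.27)),-27.6]))
```

```text
rod tip px [254.84929482  97.85405202] hole px [257.11612602  96.30109559] [257.00855721  97.97841798]
```

View pics/w14.png

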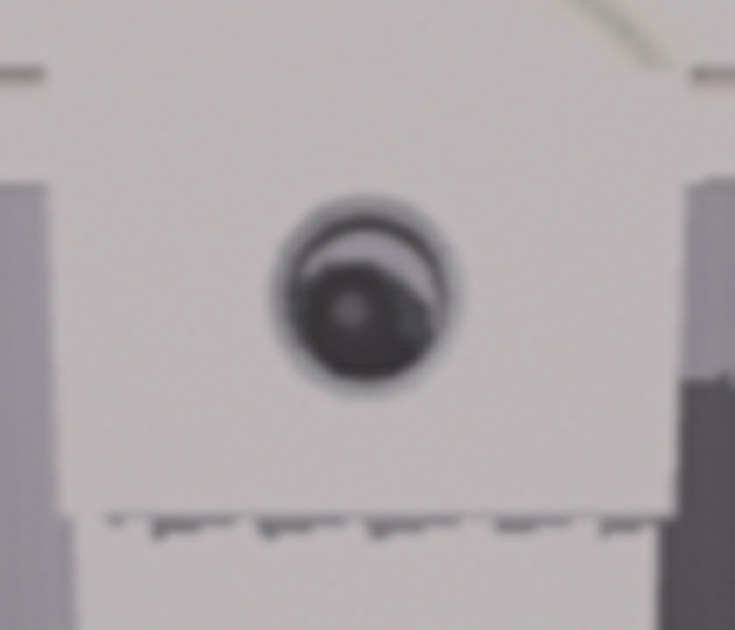

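I can see rod A's tip through the hole, at (254.6,98.6) with the hole centred at (257,97). That matches my model to within about 0.7 mm. I'll align and come down to just above the tips.

>>> jog_arm(
  deltas=[-0.005,0.02,-0.05,0.0002,0.001,0.0003,0,0,-0.1,0,0.0003,0,0,0,-0.08,0,0,0,0,0,-0.03,0,0,0,0,0,0,0,0,0,0,0,0,0,0,0],
)

```text
t: 21.23
position: [490.9, -4.8, 213.6]
ee_rot: [-0.002, 0.77, 0.638, -0.003]
contact_force: [0.0, 0.4, -5.7]
finger_gap: 15.9
```

Run:
```python
from h import *
level(-10.6)
```

```text
pos [490.9  -4.8 213.6] jaw -10.65 tool z [-7.5e-03  3.0e-04 -1.0e+00] turn deg [-0.02 -0.43  0.05] frac [-4.00e-05 -1.19e-03  1.50e-04] F [ 0.   0.4 -5.7] M [-0.06  0.04  0.03]
```

>>> jog_arm(
  deltas=[0.006,0.002,-0.01,0,-0.0012,0,0,0,0,0,0,0,0,0,0,0,0,0],
)

```text
t: 21.48
position: [491.9, -4.7, 212.7]
ee_rot: [0.0, 0.77, 0.638, 0.001]
contact_force: [0.5, 0.4, -4.8]
finger_gap: 15.7
```

```bash
cat >> h.py <<'E'
def holeview(name,jaw=-10.6):
    level(jaw)
    w=env.get_calibration("wrist");s=env.observe();p=s["position"];q=s["ee_rot"]
    R=Ro.from_quat([q[1],q[2],q[3],q[0]]).as_matrix()
    a=env.capture("wrist"); crop(a,205,55,105,90,7,name)
    f=lambda z:(px(w,p+R@[80,0,z])-[205,55]+.5)*7
    print("hole top/bot crop px",f(27.6-18).round(0),f(27.6).round(0))
    for z in (175,163): print("rod",z,((px(w,[506.2,74.2,z])-[205,55]+.5)*7).round(0))
E
python3 -c "
from h import *
holeview('pics/w15.png')"
```

```text
pos [491.9  -4.7 212.7] jaw -10.67 tool z [ 1.2e-03  3.0e-04 -1.0e+00] turn deg [-0.02  0.07  0.07] frac [-4.0e-05  1.9e-04  1.8e-04] F [ 0.5  0.4 -4.8] M [-0.08  0.08  0.03]
hole top/bot crop px [368. 293.] [369. 305.]
rod 175 [363. 309.]
rod 163 [363. 315.]
```

View pics/w15.png

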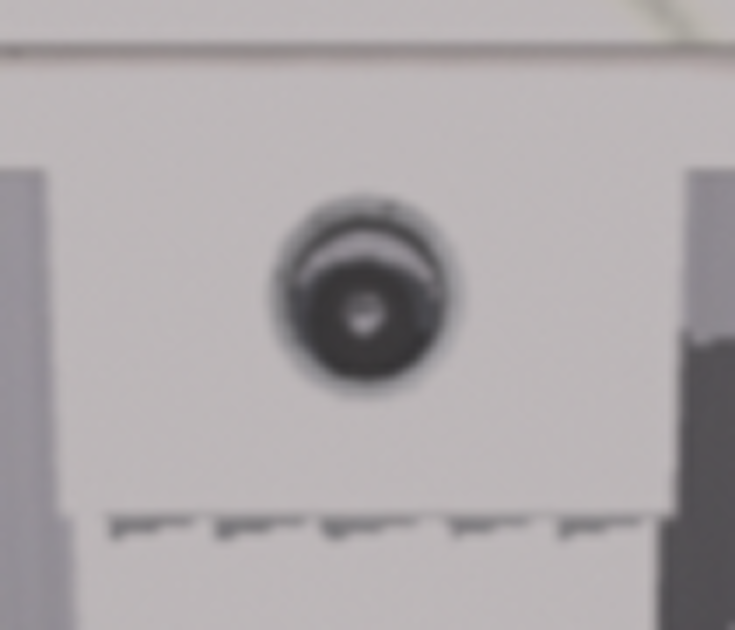

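>>> jog_arm(
  deltas=[-0.004,0.001,-0.03,0,0.0004,0.0001,0,0,-0.04,0,0.0002,0,0,0,-0.04,0,0.0002,0,0,0,-0.02,0,0,0,0,0,0,0,0,0],
)

```text
t: 21.95
position: [491.7, -4.6, 196.1]
ee_rot: [-0.001, 0.77, 0.639, -0.001]
contact_force: [-0.4, -0.8, -5.4]
finger_gap: 15.7
```

```bash
python3 -c "
from h import *
holeview('pics/w16.png')"
```

```text
pos [491.7  -4.6 196.1] jaw -10.62 tool z [-3.e-03  1.e-04 -1.e+00] turn deg [-0.01 -0.17  0.02] frac [-2.0e-05 -4.7e-04  6.0e-05] F [-0.4 -0.8 -5.4] M [-0.05  0.08 -0.  ]
hole top/bot crop px [368. 293.] [369. 305.]
rod 175 [366. 299.]
rod 163 [367. 307.]
```

View pics/w16.png

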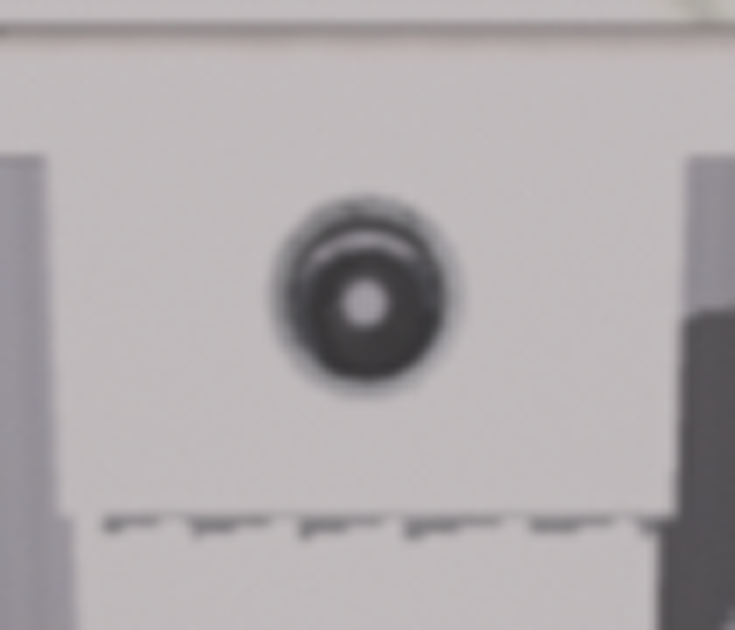

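>>> jog_arm(
  deltas=[0,0,-0.03,0,-0.0004,0,0,0,-0.04,0,0.0002,0,0,0,-0.04,0,0.0002,0,0,0,-0.03,0,0,0,0,0,0,0,0,0],
)

```text
t: 22.42
position: [491.9, -4.6, 177.8]
ee_rot: [-0.001, 0.77, 0.639, -0.001]
contact_force: [-0.0, 0.1, -5.3]
finger_gap: 15.6
```

```bash
python3 -c "
from h import *
holeview('pics/w17.png')"
```

```text
pos [491.9  -4.6 177.8] jaw -10.62 tool z [-0.0026  0.     -1.    ] turn deg [-0.   -0.15  0.02] frac [-0.0e+00 -4.1e-04  6.0e-05] F [-0.   0.1 -5.3] M [-0.1   0.09  0.03]
hole top/bot crop px [369. 293.] [369. 305.]
rod 175 [363. 287.]
rod 163 [364. 295.]
```

View pics/w17.png

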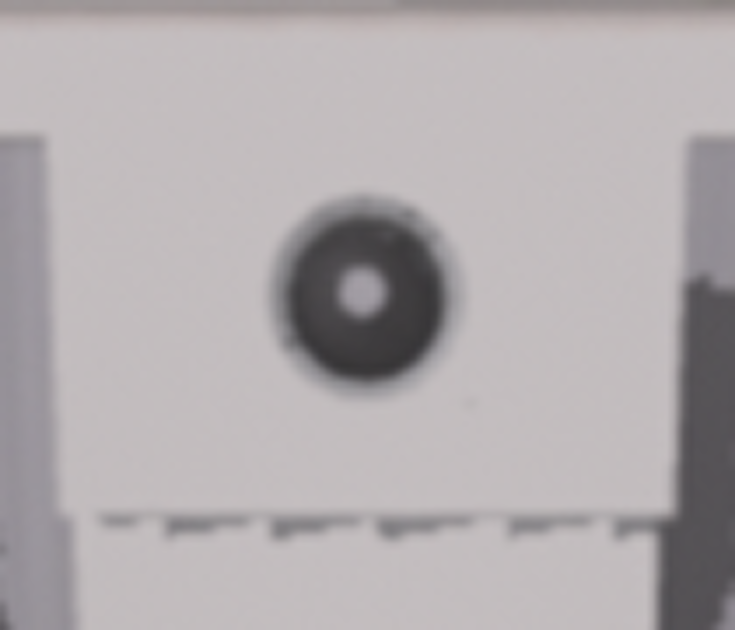

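>>> jog_arm(
  deltas=[-0.003,0,-0.03,0,-0.0003,0,0,0,-0.03,0,0.0002,0,0,0,-0.03,0,0.0002,0,0,0,-0.01,0,0,0,0,0,0,0,0,0],
)

```text
t: 22.88
position: [491.8, -4.7, 165.0]
ee_rot: [-0.001, 0.77, 0.639, -0.001]
contact_force: [-0.5, 0.7, -5.1]
finger_gap: 15.7
```

```bash
python3 -c "
from h import *
level(-10.6)"
```

```text
pos [491.8  -4.7 165. ] jaw -10.63 tool z [-2.6e-03 -1.0e-04 -1.0e+00] turn deg [ 0.   -0.15  0.03] frac [ 1.0e-05 -4.2e-04  7.0e-05] F [-0.5  0.7 -5.1] M [-0.05  0.05  0.  ]
```

>>> jog_arm(
  deltas=[0,0,-0.015,0,-0.0004,0,0,0,-0.01,0,0,0,0,0,0,0,0,0],
)

```text
t: 23.13
position: [492.5, -4.7, 162.8]
ee_rot: [0.001, 0.77, 0.639, 0.001]
contact_force: [-0.7, 0.1, -5.2]
finger_gap: 15.8
```

```bash
python3 -c "
from h import *
level(-10.6)"
```

```text
pos [492.5  -4.7 162.8] jaw -10.62 tool z [ 1.9e-03 -3.0e-04 -1.0e+00] turn deg [0.01 0.11 0.02] frac [4.e-05 3.e-04 5.e-05] F [-0.7  0.1 -5.2] M [-0.09  0.11  0.01]
```

>>> jog_arm(
  deltas=[-0.004,0,-0.012,0,0.0003,0,0,0,-0.01,0,0,0,0,0,0,0,0,0],
)

```text
t: 23.38
position: [492.9, -4.7, 162.9]
ee_rot: [0.001, 0.769, 0.639, 0.001]
contact_force: [-2.3, 0.4, -6.4]
finger_gap: 15.9
```

```bash
python3 -c "
from h import *
level(-10.6)"
```

```text
pos [492.9  -4.7 162.9] jaw -10.61 tool z [ 3.6e-03 -7.0e-04 -1.0e+00] turn deg [0.04 0.2  0.01] frac [1.1e-04 5.7e-04 3.0e-05] F [-2.3  0.4 -6.4] M [-0.11  0.41  0.13]
```

>>> jog_arm(
  deltas=[-0.01,0,-0.025,0,0.001,0,0,0,0,0,0,0],
)

```text
t: 23.55
position: [492.9, -4.8, 161.7]
ee_rot: [0.001, 0.769, 0.639, -0.0]
contact_force: [-4.6, 1.2, -8.0]
finger_gap: 15.8
```

```bash
python3 -c "
from h import *
holeview('pics/w18.png')"
```

```text
pos [492.9  -4.8 161.7] jaw -10.61 tool z [ 8.0e-04 -1.1e-03 -1.0e+00] turn deg [0.06 0.05 0.01] frac [1.8e-04 1.3e-04 2.0e-05] F [-4.6  1.2 -8. ] M [0.05 0.71 0.05]
hole top/bot crop px [368. 293.] [369. 305.]
rod 175 [350. 273.]
rod 163 [351. 283.]
```

View pics/w18.png

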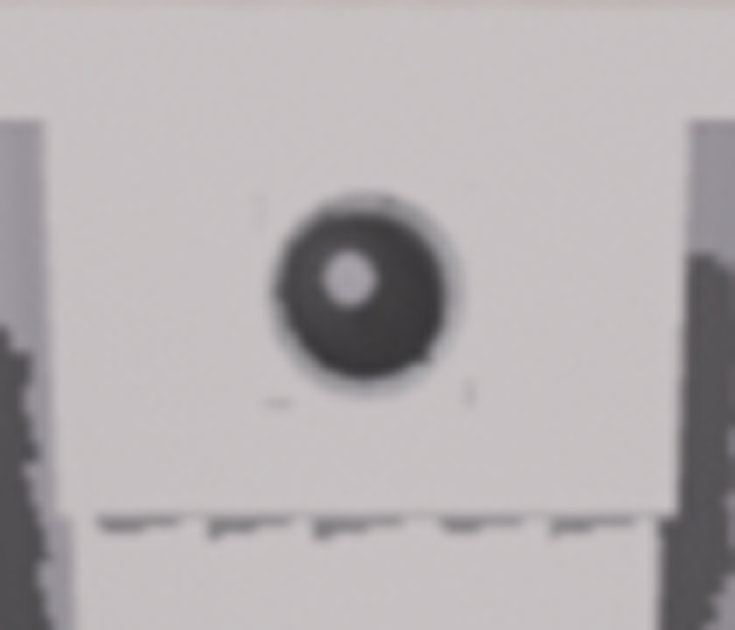

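>>> jog_arm(
  deltas=[-0.015,0.003,0.005,0,0,0,0,0,0,0,0,0],
)

```text
t: 23.77
position: [490.8, -4.4, 161.8]
ee_rot: [0.001, 0.769, 0.639, -0.0]
contact_force: [0.1, -0.6, -5.4]
finger_gap: 15.6
```

```bash
python3 -c "
from h import *
level(-10.6)"
```

```text
pos [490.8  -4.4 161.8] jaw -10.6 tool z [ 4.0e-04 -1.1e-03 -1.0e+00] turn deg [0.06 0.03 0.  ] frac [1.7e-04 7.0e-05 1.0e-05] F [ 0.1 -0.6 -5.4] M [-0.08  0.04  0.06]
```

>>> jog_arm(
  deltas=[0.0,0,-0.015,0,0,0,0,0,0,0,0,0],
)

```text
t: 23.93
position: [491.6, -4.5, 161.2]
ee_rot: [0.001, 0.769, 0.639, 0.001]
contact_force: [0.4, -0.7, -4.9]
finger_gap: 15.8
```

```bash
python3 -c "
from h import *
level(-10.6)"
```

```text
pos [491.6  -4.5 161.2] jaw -10.61 tool z [ 0.0028 -0.0014 -1.    ] turn deg [0.08 0.16 0.01] frac [2.2e-04 4.5e-04 2.0e-05] F [ 0.4 -0.7 -4.9] M [-0.05  0.13  0.02]
```

>>> jog_arm(
  deltas=[-0.006,0,-0.02,0.0002,0.0008,0,0,0,0,0,0,0],
)

```text
t: 24.1
position: [492.4, -4.7, 160.4]
ee_rot: [0.001, 0.769, 0.639, 0.0]
contact_force: [0.6, -0.4, -6.2]
finger_gap: 16.0
```

```bash
python3 -c "
from h import *
level(-10.6)"
```

```text
pos [492.4  -4.7 160.4] jaw -10.61 tool z [ 1.5e-03 -5.0e-04 -1.0e+00] turn deg [0.03 0.09 0.01] frac [8.0e-05 2.4e-04 2.0e-05] F [ 0.6 -0.4 -6.2] M [-0.04  0.19  0.03]
```

Run:
```python
from h import *
a=env.capture("scene"); crop(a,185,140,110,95,7,"pics/s12.png")
holeview('pics/w19.png')
```

```text
pos [492.5  -4.7 160.3] jaw -10.6 tool z [ 1.7e-03 -6.0e-04 -1.0e+00] turn deg [0.03 0.1  0.  ] frac [9.0e-05 2.7e-04 1.0e-05] F [ 0.6 -0.3 -5.9] M [-0.11  0.01 -0.05]
hole top/bot crop px [369. 293.] [369. 305.]
rod 175 [356. 273.]
rod 163 [357. 283.]
```

View pics/s12.png

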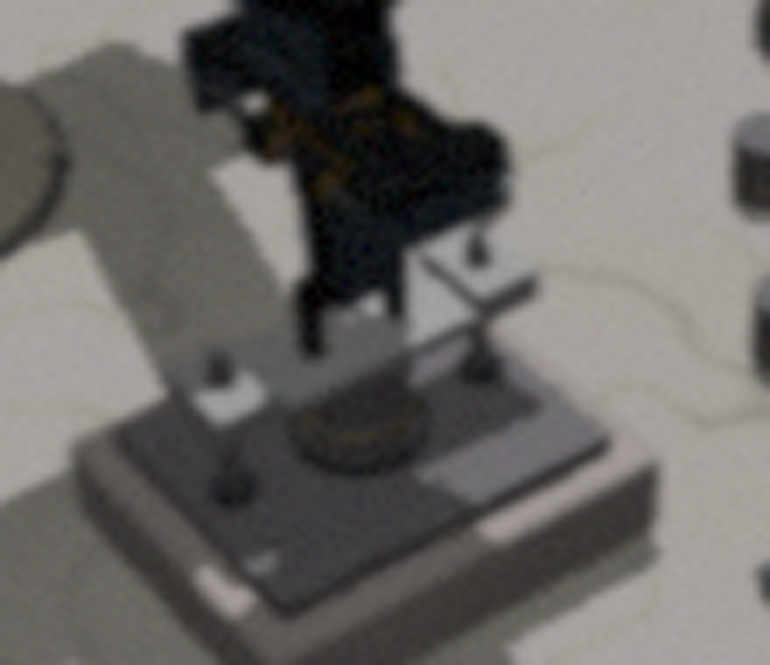

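View pics/w19.png

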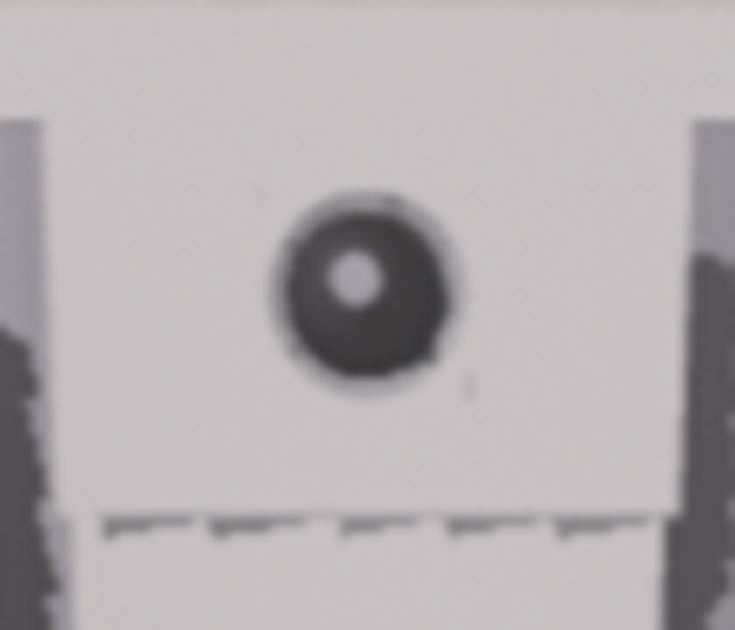

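Run:
```python
from h import *
c=env.get_calibration("scene"); b=cv2.imread("pics/s12.png")
C=np.array([491.9,-4.5,0]); 
def rot(x,y,z):
    t=np.radians(-10.6); return C+[x*np.cos(t)-y*np.sin(t),x*np.sin(t)+y*np.cos(t),z]
def dot(X,col):
    u=(px(c,X)-[185,140]+.5)*7; cv2.circle(b,tuple(int(round(v)) for v in u),2,col,-1)
for y in(80,-80): dot(rot(0,y,175),(0,0,255))
for dz,col in((0,(0,255,0)),(4,(0,255,255)),(-3,(255,0,255))):
  for x,y in((28,99),(-28,99),(28,-99),(-28,-99)):
    dot(rot(x,y,153+dz),col)
cv2.imwrite("pics/s12d.png",b)
```

```text
(no output)
```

View pics/s12d.png

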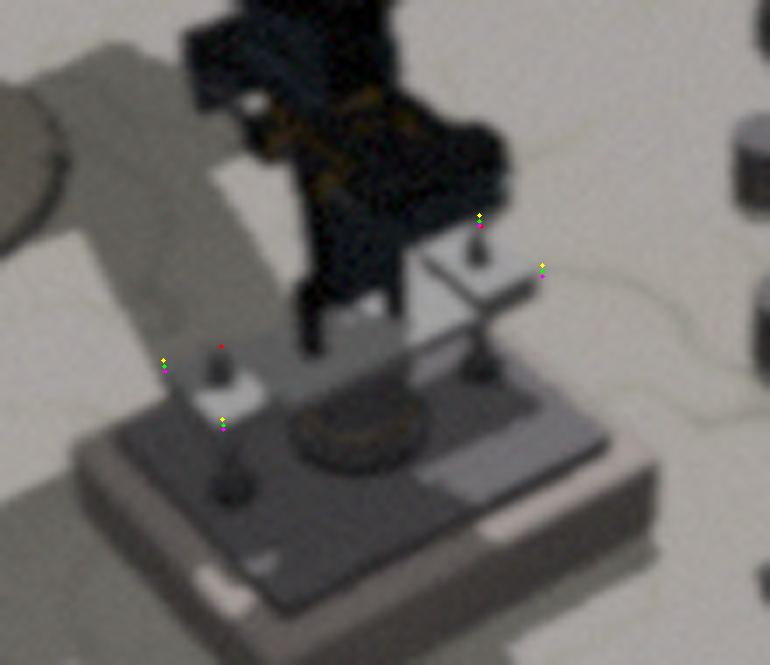

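>>> jog_arm(
  deltas=[-0.012,0,-0.02,0,0.0006,0],
)

```text
t: 24.28
position: [492.2, -4.7, 159.1]
ee_rot: [0.0, 0.769, 0.639, -0.0]
contact_force: [-3.4, 2.7, 43.7]
finger_gap: 16.0
```

>>> jog_arm(
  deltas=[0,0,-0.015,0,0.0004,0],
)

```text
t: 24.37
position: [493.1, -4.8, 158.8]
ee_rot: [0.001, 0.769, 0.639, -0.0]
contact_force: [-12.6, 1.2, 44.8]
finger_gap: 15.9
```

```bash
python3 -c "
from h import *
level(-10.6)"
```

```text
pos [493.1  -4.8 158.8] jaw -10.61 tool z [ 5.e-04 -1.e-03 -1.e+00] turn deg [0.06 0.03 0.01] frac [1.7e-04 8.0e-05 2.0e-05] F [-12.6   1.2  44.8] M [0.21 2.6  0.03]
```

The plate has landed: vertical force jumped to +44 N at z ≈ 159. I'll ease off before releasing.

>>> jog_arm(
  deltas=[-0.009,0,0.006,0,0,0],
)

```text
t: 24.45
position: [492.3, -4.8, 159.9]
ee_rot: [0.001, 0.769, 0.639, 0.0]
contact_force: [-0.1, -0.3, -5.8]
finger_gap: 15.6
```

```bash
python3 -c "
from h import *
holeview('pics/w20.png')"
```

```text
pos [492.3  -4.8 159.9] jaw -10.61 tool z [ 0.0012 -0.0011 -1.    ] turn deg [0.06 0.07 0.01] frac [1.8e-04 1.8e-04 2.0e-05] F [-0.1 -0.3 -5.8] M [-0.05  0.13  0.02]
hole top/bot crop px [369. 293.] [369. 305.]
rod 175 [357. 269.]
rod 163 [358. 280.]
```

View pics/w20.png

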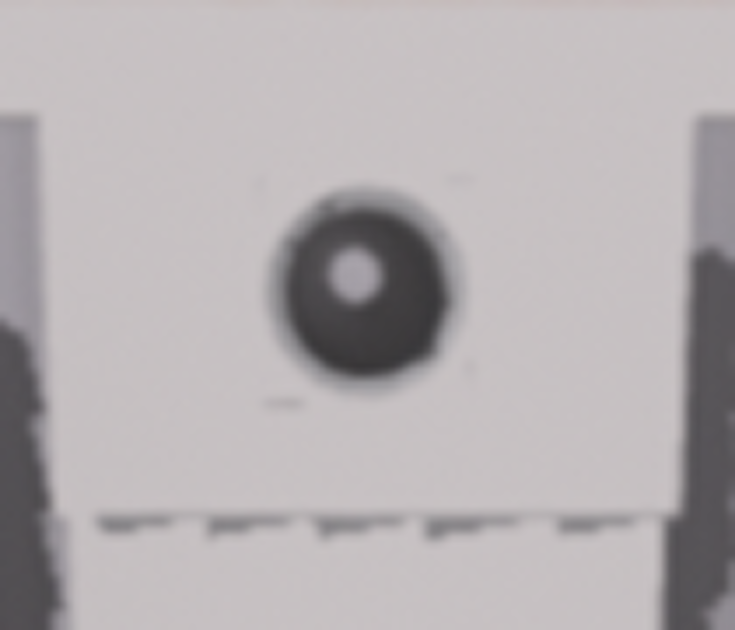

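>>> jog_arm(
  deltas=[-0.01,0,-0.01,0,0.0003,0],
)

```text
t: 24.58
position: [491.1, -4.8, 158.7]
ee_rot: [0.0, 0.769, 0.639, -0.0]
contact_force: [2.3, 1.0, 30.9]
finger_gap: 15.7
```

>>> jog_arm(
  deltas=[0.004,0,0.003,0,0,0],
)

```text
t: 24.67
position: [491.5, -4.8, 158.8]
ee_rot: [0.0, 0.769, 0.639, -0.001]
contact_force: [0.6, 0.3, -7.1]
finger_gap: 16.3
```

>>> jog_arm(
  deltas=[0,0,0,0,0,0,0,0,0,0,0,0,0,0,0,0,0,0,0,0,0,0,0,0,0,0,0,0,0,0,0,0,0,0,0,0],
  gripper=0,
)

```text
t: 25.17
position: [491.6, -4.9, 157.9]
ee_rot: [0.0, 0.769, 0.639, -0.001]
contact_force: [-0.2, 0.5, -0.1]
finger_gap: 45.2
```

```bash
python3 -c "
from h import *
holeview('pics/w21.png')"
```

```text
pos [491.6  -4.9 157.9] jaw -10.61 tool z [-0.0013 -0.0011 -1.    ] turn deg [ 0.07 -0.07  0.01] frac [ 1.8e-04 -2.0e-04  3.0e-05] F [-0.2  0.5 -0.1] M [-0.13  0.06 -0.03]
hole top/bot crop px [369. 293.] [369. 305.]
rod 175 [366. 264.]
rod 163 [366. 275.]
```

View pics/w21.png

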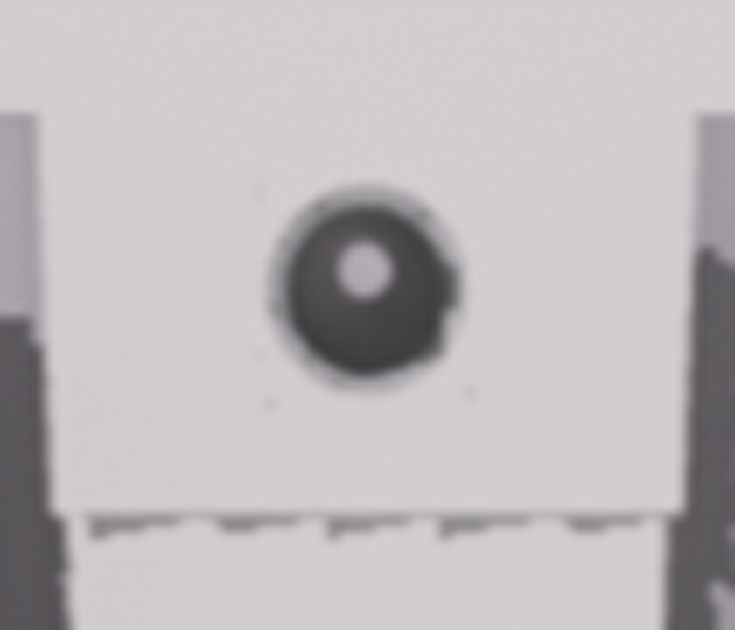

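Released: force ≈ 0 and the rod is centred in the hole. I'll retreat straight up.

>>> jog_arm(
  deltas=[0,0,0.03,0,0,0,0,0,0.06,0,0,0,0,0,0.1,0,0,0,0,0,0.2,0,0,0,0,0,0.2,0,0,0,0,0,0.2,0,0,0,0,0,0.1,0,0,0,0,0,0,0,0,0],
)

```text
t: 25.88
position: [490.0, -4.7, 272.7]
ee_rot: [-0.0, 0.769, 0.639, -0.001]
contact_force: [-0.4, -0.2, -0.4]
finger_gap: 45.6
```

>>> jog_arm(
  deltas=[0,-0.2,0.1,0,0,0,0,-0.3,0,0,0,0,0,-0.3,0,0,0,0,0,-0.2,0,0,0,0,0,0,0,0,0,0,0,0,0,0,0,0],
)

```text
t: 26.38
position: [489.1, -128.9, 286.1]
ee_rot: [0.001, 0.768, 0.64, -0.0]
contact_force: [-0.7, 0.1, 0.1]
finger_gap: 45.7
```

Run:
```python
from h import *
level(-10.6)
w=env.get_calibration("wrist"); np.savez("w22.npz",**w)
a=env.capture("wrist"); cv2.imwrite("pics/w22.png",a[:,:,::-1])
a=env.capture("scene"); crop(a,185,140,110,95,7,"pics/s22.png"); cv2.imwrite("pics/s22f.png",a[:,:,::-1])
```

```text
pos [ 489.1 -128.9  286.1] jaw -10.43 tool z [ 2.0e-04 -1.4e-03 -1.0e+00] turn deg [ 0.08  0.01 -0.17] frac [ 2.3e-04  3.0e-05 -4.6e-04] F [-0.7  0.1  0.1] M [-0.04  0.11 -0.03]
```

View pics/w22.png

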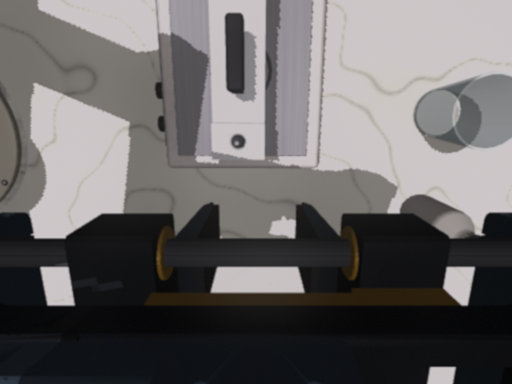

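View pics/s22.png

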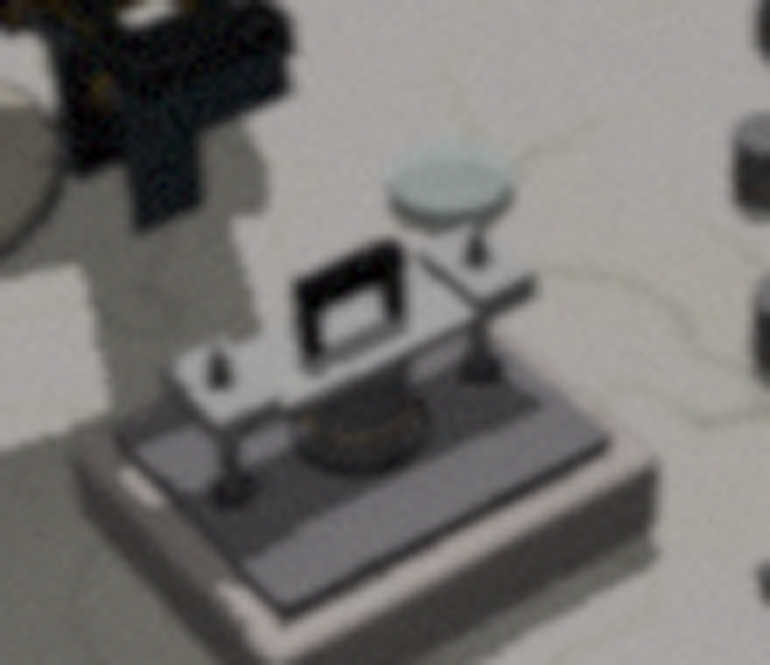

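View pics/s22f.png

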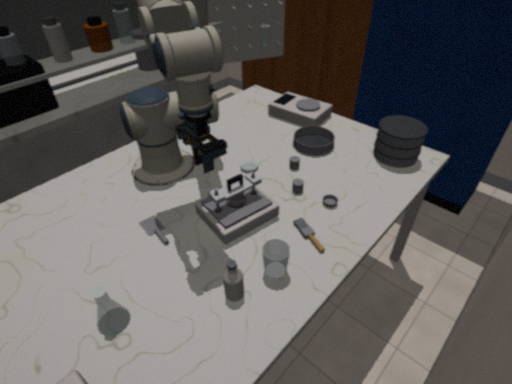

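Both rods come up through the plate's holes, the plate lies flat on the sieve's lid, and the bystanders are where they started. I'll hand in.

```bash
python3 -c "
from station import env
print(env.observe()['t'],env.observe()['joint_vel'].round(3)); print(env.hand_in())"
```

```text
26.4833 [ 0.023 -0.003  0.002  0.002  0.003  0.003]
the job is handed in; nothing more can be done
None
```

The largest covered sieve now stands in the shaker's ring, and the hold-down plate rests on its lid over both guide rods. I handed the job in at 26.5 s; no verdict was reported.

**Last checks:**
- **Sieve:** it was centred in the ring and level when I released it.
- **Plate:** rod A was centred in its hole, and the scene picture shows both rods through the plate and the plate flat on the lid. From the pictures I can judge its height only to about 2 mm.
- **Bystanders:** nothing else on the bench appears to have moved.
- **Arm:** it was about 130 mm clear and touching nothing.

**What went wrong or disagreed:**
- **Missed grasp:** my first try at the plate's handle closed on nothing. In the pictures the real fingertips sit about 25 mm higher than `env.finger_overhang` implies, so I went lower and the second grasp held.
- **Contact force:** on landing, the plate pressed the lid with up to 45 N for a moment; I eased off before letting go. This was through the fingers, not the gripper's body, so I don't believe it breaks the 40 N rule.
- **Contact height:** the plate touched down about 3 mm lower than I had worked out (TCP at 159 mm, not 162.6 mm). The plate may have slipped slightly in the fingers, but I did not confirm that.

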